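Set up the soldering place

ROBOT

A 7-joint arm with a two-finger parallel gripper is mounted at the origin on a cart in front of the work surface, level with it; the furniture and walls round the work are solid. World frame = base frame: x ahead of the robot, y to its left, z up, the work surface at z = 0. Lengths are in mm, angles in rad, forces in N, time in s.
With the tool pointing down it reaches from about 400 to 850 mm from the base axis. Payload 4.4 kg.
Tool frame: the origin (TCP) lies between the finger pads; the fingertips stand 11 mm ahead of it and the grasp point (between the pads) lies 8 mm behind it; z points along the fingers, y is the direction in which the jaws open and shut (so a half turn about z gives the same grasp; the last joint's range is limited). The gripper opens to 94 mm and grips with 3 to 60 N. Pads are 16 mm wide; open, the fingers measure 119 mm over their backs; the gripper's body (75 mm by 177 mm) begins 78 mm behind the grasp point.
Start: joints at [1.087, 0.628, 0.038, 1.517, -0.027, 0.996, -0.02], TCP at [263.767, -594.092, 216.478] pointing down, gripper open.
Joint ranges: [-3.06, 3.06], [-0.37, 2.12], [-1.25, 1.32], [0.18, 2.47], [-1.1, 4.24], [0.23, 1.98], [-2.94, 2.94]. Speed limits (rad/s): [2.57, 2.57, 3.14, 3.14, 3.14, 3.14, 3.14].

INTERFACE

Orientations are given as a rotation vector (axis times angle).
In Python, from plant import get_obs, camera, hand_in gives the robot as it stands.
- The arm moves only by the tool send_rows, never from a script. Its argument "targets" is text: rows parted by semicolons, each of 7 numbers parted by spaces: the shift along the tool's x, y, z each as a share of 1 m, from -1 to 1, then the turn, a rotation vector about the tool's x, y, z each as a share of pi rad, from -1 to 1, then the closure, from -1 (fully open) to 1 (shut). In form: dx dy dz wx wy wz jaw; .... A call has 1 to 20 rows; each row shifts and turns the pose as measured when the row begins, along the tool's axes as they then stand; what a row does not reach is not made up. A row lasts 1/10 s, in which the tool goes at most 50 mm and 8.59 degrees, less where a joint would pass 70% of its speed; a pose out of reach is approached as far as the arm can. A call with a number of a shift or a turn outside -1 to 1 is refused whole. A call with a gripper value outside its range is refused whole. The fingers move at their own pace and stop on an object; "newtons" is the grip in N (left out, the last holds). Time passes only in rows, so rows that do not move let the fingers close. It gives the time, the measured TCP pose, the force and the opening at its end, in the units of the state.
- get_obs(): the state, without advancing time (a new reading comes with each control period).
- camera(name): name is "scene" or "top"; returns a dict with "color" (384x512x3 uint8, red, green, blue), "depth" (384x512 float32, mm along the optical axis (not along the pixel's ray), 0 where there is no reading), "intrinsics" (3x3 intrinsics, pixels), "rvec" (rotation vector, rad) and "tvec" (3), from world to camera coordinates, as OpenCV has them. Camera axes: x right, y down, z forward; pixel columns grow to the right and rows downward; lengths in mm; the calibration is good to about 2 mm. A picture is of the moment at which its call begins.
- hand_in(): hands the job in, once; it reports no verdict.
The state is a dict: "t": time; "q": joint angles; "qd": joint speeds; "tau": joint torques, N m; "tcp_pos": TCP position; "orientation": TCP orientation; "force": force on the tool from outside, world axes, zero at the start; "torque": the same for the moment, N m; "grip_width": opening from 0.0 (shut) to 1.0 (fully open).
Only numpy, scipy, OpenCV 4.12 (cv2) and the standard library are available. Lean on these libraries where they do the work, as an engineer would, in place of code of your own. Each camera call takes 0.05 s, during which the arm holds its last target.

TASK

Set up the soldering place: slide the bare slate tile across the bench, without lifting it, into the pocket of the wooden corner stop so that it lies flush against both rails, and lay the fire brick flat on the middle of the tile, square with it. Stand all the small glass pots from the bench upright on the wooden riser shelf in one straight row along the middle of the board, side by side with gaps of no more than about 10 mm. Leave the wax puck, the screwdriver and the other tools where they are.

Things in the scene. Friction and masses are not known exactly. Their poses are not given: they have to be found in the camera images.
- corner_stop: low L-shaped corner stop of two wooden rails fixed to the bench, at the left; rails 14 mm high, 14 mm thick, 125 mm long. Origin: the inner corner where the rails' inner faces meet, at bench height. Its +x points through the far rail, its +y through the left rail; the pocket lies on its -x, -y side, open towards the robot and to the right. A tile that is home has its centre at (-53, -53) mm in this frame
- solder_tile: the square dark slate tile that lies bare on the bench, 106 x 106 x 8 mm (a like tile under the mason jar at the back is not part of the job), about 0.2 to 0.4 kg, too wide to grip. Origin: centre of its underside, x and y along its edges, z up. At the start it lies to the right of the corner stop, turned up to 20 degrees from the robot's axes
- fire_brick: scorched soft fire brick, 77 (its x) x 57 (its y) x 30 (z) mm, about 0.2 kg; origin: centre of its underside
- riser: light wooden riser shelf fixed to the bench at the right edge: a board 250 mm long (its x, pointing away from the robot), 76 mm wide (its y), its flat top 30 mm above the bench. Origin: under its centre at bench height. (Over the back of the bench hangs a shelf: front edge 0.64 m ahead of the robot's base axis, 0.52 m above the bench)
- pot_0: small round glass pot with a ribbed metal screw lid, 44 mm across, 42 mm high, 0.09 kg; all the pots are alike; origin: centre of its underside, z up. May be absent
- pot_1: small round glass pot with a ribbed metal screw lid, 44 mm across, 42 mm high, 0.09 kg; all the pots are alike; origin: centre of its underside, z up. May be absent
- pot_2: small round glass pot with a ribbed metal screw lid, 44 mm across, 42 mm high, 0.09 kg; all the pots are alike; origin: centre of its underside, z up. May be absent
- pot_3: small round glass pot with a ribbed metal screw lid, 44 mm across, 42 mm high, 0.09 kg; all the pots are alike; origin: centre of its underside, z up. May be absent
- wax_puck: round puck of beeswax, 45 mm across, 17 mm high; bystander, behind the tile; origin: centre of the underside
- yellow_driver: small screwdriver near the front edge, 15 x 116 x 15 mm; bystander; origin: centre of the underside
Things that resemble listed ones, but are neither listed nor needed, are in the scene too. What is shaped like the pot_1 but red is not meant.

How it is judged (in metres and radians):
At the end, for the whole second after the job is handed in: Tile flat in the stop, within 5 mm of both rails, square to 0.07 rad; brick flat on it, within 15 mm of its middle, square to 0.17 rad; all pots upright on the riser, within 14 mm of its centre line, each within 62 mm of another (centres), row at most 170 mm between end centres; all at rest (x of solder_tile in the frame of corner_stop between -0.058 and -0.045 m and y of solder_tile in the frame of corner_stop between -0.058 and -0.045 m and height (world z) of solder_tile below 0.006 m and angle between solder_tile's own z axis and vertical below 0.05 rad and (angle between the x axis of solder_tile and the x axis of corner_stop, either way round below 0.07 rad or angle between the x axis of solder_tile and the y axis of corner_stop, either way round below 0.07 rad) and x of fire_brick in the frame of solder_tile between -0.015 and 0.015 m and y of fire_brick in the frame of solder_tile between -0.015 and 0.015 m and z of fire_brick in the frame of solder_tile between 0.004 and 0.012 m and angle between each of fire_brick, pot_0, pot_1, pot_2, pot_3's own z axis and vertical below 0.1 rad and (angle between the x axis of fire_brick and the x axis of solder_tile, either way round below 0.17 rad or angle between the x axis of fire_brick and the y axis of solder_tile, either way round below 0.17 rad) and linear speed of each of solder_tile, fire_brick, pot_0, pot_1, pot_2, pot_3 below 0.02 m/s and y of pot_0 in the frame of riser between -0.014 and 0.014 m and x of pot_0 in the frame of riser between -0.118 and 0.118 m and z of pot_0 in the frame of riser between 0.026 and 0.035 m and (horizontal distance between pot_0 and pot_1 below 0.062 m or horizontal distance between pot_0 and pot_2 below 0.062 m or horizontal distance between pot_0 and pot_3 below 0.062 m) and y of pot_1 in the frame of riser between -0.014 and 0.014 m and x of pot_1 in the frame of riser between -0.118 and 0.118 m and z of pot_1 in the frame of riser between 0.026 and 0.035 m and (horizontal distance between pot_1 and pot_0 below 0.062 m or horizontal distance between pot_1 and pot_2 below 0.062 m or horizontal distance between pot_1 and pot_3 below 0.062 m) and y of pot_2 in the frame of riser between -0.014 and 0.014 m and x of pot_2 in the frame of riser between -0.118 and 0.118 m and z of pot_2 in the frame of riser between 0.026 and 0.035 m and (horizontal distance between pot_2 and pot_0 below 0.062 m or horizontal distance between pot_2 and pot_1 below 0.062 m or horizontal distance between pot_2 and pot_3 below 0.062 m) and y of pot_3 in the frame of riser between -0.014 and 0.014 m and x of pot_3 in the frame of riser between -0.118 and 0.118 m and z of pot_3 in the frame of riser between 0.026 and 0.035 m and (horizontal distance between pot_3 and pot_0 below 0.062 m or horizontal distance between pot_3 and pot_1 below 0.062 m or horizontal distance between pot_3 and pot_2 below 0.062 m) and horizontal distance between each of pot_1, pot_2, pot_3 and pot_0 below 0.17 m and horizontal distance between each of pot_2, pot_3 and pot_1 below 0.17 m and horizontal distance between pot_3 and pot_2 below 0.17 m); the robot touches nothing.
It fails at once if the tile is lifted off the bench (more than 35 mm) (height (world z) of solder_tile above 0.035 m).
It fails at once if the round wax puck has been moved more than 50 mm (distance of wax_puck from where it was at the start of the episode above 0.05 m).
It fails at once if the screwdriver has been moved more than 50 mm (distance of yellow_driver from where it was at the start of the episode above 0.05 m).
Of pot_0, pot_1, pot_2, pot_3 only 2 to 4 are there at a start; the rules pass over those that are not, and their reading is None.
At some moment in a run one of solder_tile, fire_brick may be knocked a few centimetres aside while the robot is not near it.
It also fails if it takes over 210 s, if anything falls off the work surface, if the arm or the gripper's body presses on something with over 40 N, if the wrist force passes 120 N, or if a joint passes its speed limit or range.

## Working session

There is one attempt and no reset: what is moved stays moved. The work goes in short steps, Python scripts to look and compute and a tool call to move; the robot and the scene stay as the last step left them, time stands still between calls to the robot, and variables do not carry over. Pictures are saved under pics/ and viewed, and the job is handed in when it is done.

Besides the shell and the picture viewer there is one more tool, called after "Request:" as a command line: name --argument value ..., lists and objects as JSON in quotes. send_rows: Moves the arm, as the interface text tells. Its arguments: {"type":"object","properties":{"targets":{"type":"string"},"newtons":{"type":"number"}},"required":["targets"]}

```bash
ls && mkdir -p pics && cat > h.py <<'E'
import numpy as np, cv2
from plant import get_obs, camera, hand_in
from scipy.spatial.transform import Rotation as R
def cam(n):
    c=camera(n); c['R']=cv2.Rodrigues(np.array(c['rvec'],float))[0]; c['t']=np.array(c['tvec'],float).reshape(3); c['K']=np.array(c['intrinsics'],float); return c
def ray(c,uv,z):
    uv=np.atleast_2d(uv).astype(float)
    d=np.c_[uv,np.ones(len(uv))]@np.linalg.inv(c['K']).T@c['R']
    o=-c['R'].T@c['t']
    s=(z-o[2])/d[:,2]
    return o+d*s[:,None]
def pts(c):
    d=c['depth'];h,w=d.shape;v,u=np.mgrid[:h,:w]
    p=np.stack([u,v,np.ones_like(u)],-1).reshape(-1,3)@np.linalg.inv(c['K']).T*d.reshape(-1,1)
    return ((p-c['t'])@c['R']).reshape(h,w,3)
def proj(c,P):
    P=np.atleast_2d(P)@c['R'].T+c['t']; p=P@c['K'].T; return p[:,:2]/p[:,2:]
def save(c,n,crop=None,f=1):
    im=c['color'][...,::-1]
    if crop: u0,v0,u1,v1=crop; im=im[v0:v1,u0:u1]
    if f!=1: im=cv2.resize(im,None,fx=f,fy=f,interpolation=cv2.INTER_CUBIC)
    cv2.imwrite('pics/'+n+'.png',im)
E
python3 - <<'E'
from h import *
for n in('scene','top'):
    c=cam(n); save(c,n+'0',None,1.5); print(n,-c['R'].T@c['t'],c['K'][0,0],c['R'][2])
o=get_obs();print(o)
E
```

```text
pics
scene [-43.88880617 548.13236141 738.37201388] 347.2174737120687 [ 0.54112296 -0.39964961 -0.73990954]
top [340.54738836 181.4606621  918.19977408] 391.52486753403724 [ 0.15630183 -0.01377426 -0.98761329]
{'t': 0.1, 'q': array([ 1.08719751,  0.62922707,  0.03842272,  1.51821787, -0.02695533,
        0.9963128 , -0.01997759]), 'qd': array([ 0.00118418, -0.00177479,  0.00101191, -0.00183651,  0.00039674,
       -0.00015175,  0.00035298]), 'tau': array([ 2.84752176e-03, -5.50794482e+01,  1.14735726e+00, -1.87117195e+01,
       -5.21806825e-02,  1.92079833e-02,  7.97193547e-05]), 'tcp_pos': array([ 263.53912036, -593.56656028,  215.67892498]), 'orientation': array([-3.07170358e+00, -6.51282368e-01,  5.95596877e-04]), 'force': array([-0.35254121,  0.00312322,  0.43799745]), 'torque': array([-0.01551228,  0.0167808 , -0.0227312 ]), 'grip_width': 1.0008835581903677}
```

View pics/scene0.png

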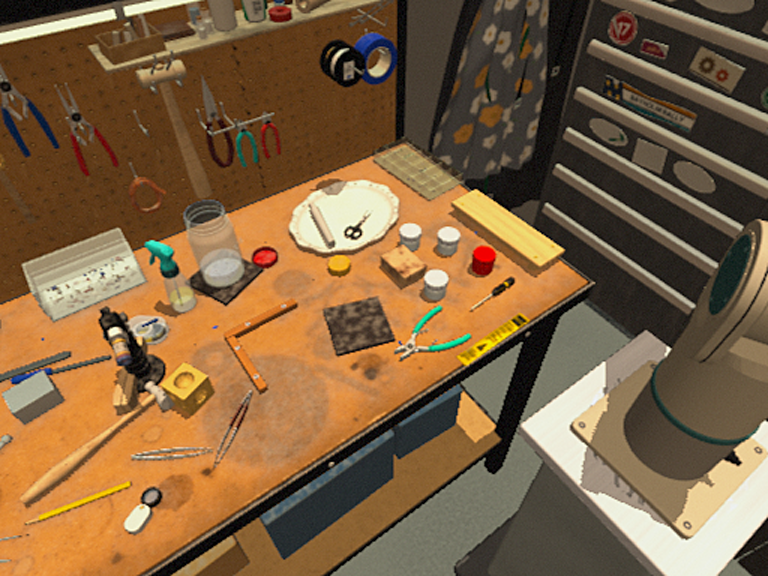

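View pics/top0.png

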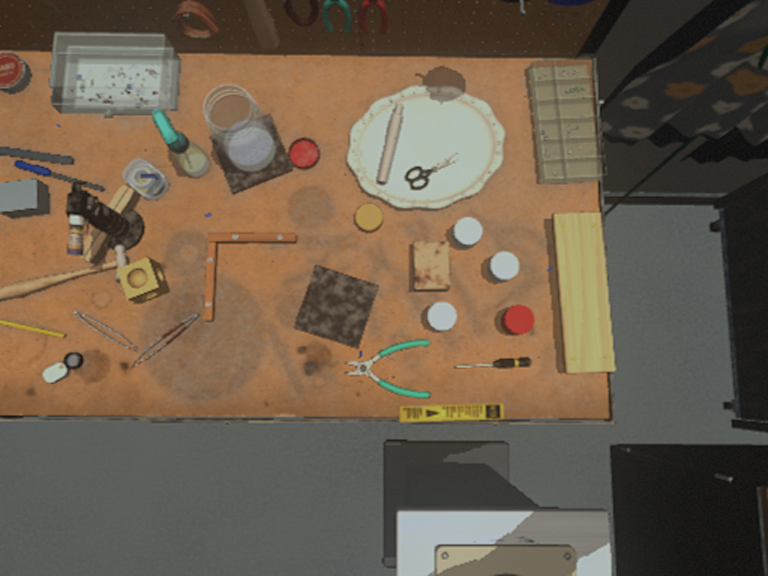

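The views show three white-lidded pots (top view 468,231; 504,265; 441,316), a red look-alike (518,319), the brick (431,266), the bare tile (337,305), the L stop with its corner at (211,240), and the riser (583,292). The plate has a blue lid on its edge and the wax puck is at (369,217). Next I measure them.

```bash
cat > m.py <<'E'
from h import *
def around(c,P,xy,r,zlo,zhi):
    m=(np.hypot(P[...,0]-xy[0],P[...,1]-xy[1])<r)&(P[...,2]>zlo)&(P[...,2]<zhi)&(c['depth']>0)
    return m
E
python3 - <<'E'
from m import *
T=cam('top');S=cam('scene')
PT=pts(T);PS=pts(S)
f=1.5
for n,uv in dict(potA=(468,231),potB=(504,265),potC=(441,316),red=(518,319),brick=(431,266),tile=(337,305),corner=(211,240),riser=(583,292),puck=(369,217),bench=(270,300),driver=(510,363),farrailend=(295,238),leftrailend=(208,319)).items():
    u,v=np.array(uv)/f
    print(n,PT[int(v),int(u)].round(1))
for n,uv in dict(potA=(410,230),potB=(448,234),potC=(435,279),brick=(403,260),tile=(358,323),riser=(507,228),bench=(300,350)).items():
    u,v=np.array(uv)/f
    print(n,PS[int(v),int(u)].round(1))
# masks by colour
hsv=cv2.cvtColor(T['color'],cv2.COLOR_RGB2HSV)
save(T,'crop1',(190,130,420,260),3.4)
save(S,'crop1s',(200,120,400,260),4)
E
```

```text
potA [566.9  52.4  43. ]
potB [516.1  -2.1  41.4]
potC [436.9  94.9  43.8]
red [433.4 -20.3  42.4]
brick [514.6 109.3  31.7]
tile [455.7 255.1   9.7]
corner [555.6 454.5  14.4]
riser [ 476.9 -123.1   32. ]
puck [596.1 205.3  18.2]
bench [463.4 359.9  -1.3]
driver [367.1 -13.5  13.6]
farrailend [561.7 323.   14.3]
leftrailend [432.8 453.1  12.1]
potA [569.9  55.2  42.5]
potB [515.6   2.9  42.8]
potC [433.4 100.5  44.1]
brick [520.3 110.6  30. ]
tile [456.1 257.7   9.2]
riser [ 467.1 -117.6   31.6]
bench [468.4 366.9   2.6]
```

View pics/crop1.png

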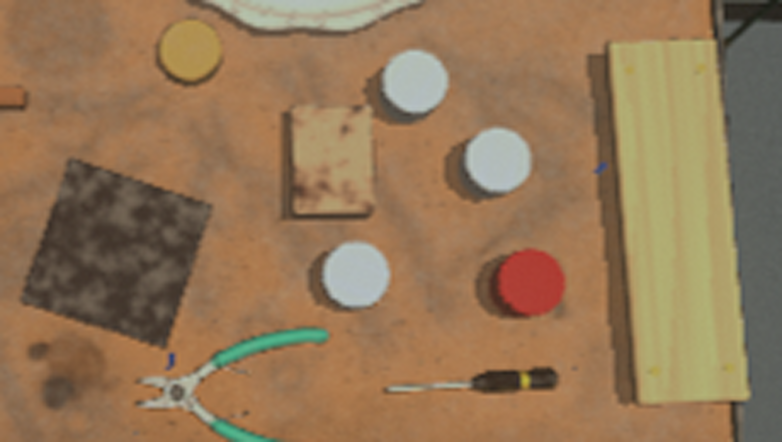

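View pics/crop1s.png

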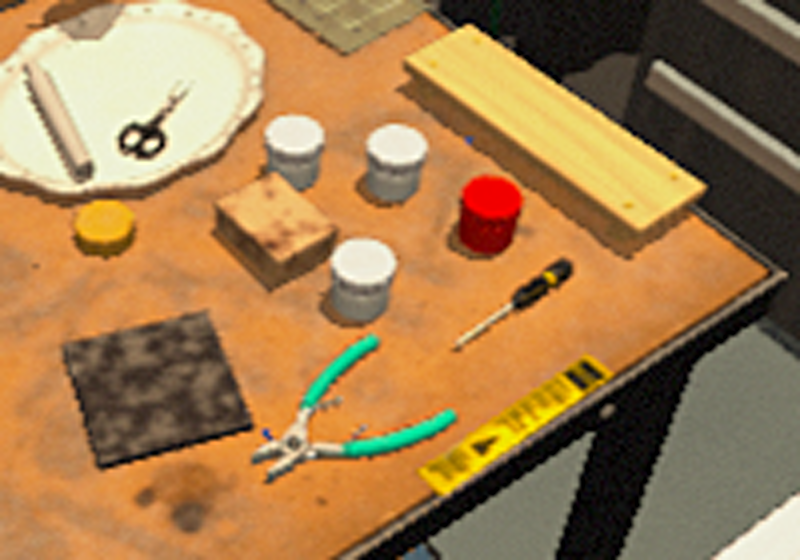

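Three white pots, each with a clear glass body, are confirmed in the close crops. The red jar is the decoy and the red dish at the back is something else. Now I fit precise outlines from both views.

```bash
cat >> m.py <<'E'
def rect(c,m,z):
    n,l,st,ce=cv2.connectedComponentsWithStats(m.astype(np.uint8))
    if n<2: return None
    i=1+np.argmax(st[1:,4]); mm=(l==i).astype(np.uint8)
    k=max(cv2.findContours(mm,cv2.RETR_EXTERNAL,cv2.CHAIN_APPROX_NONE)[0],key=cv2.contourArea).reshape(-1,2)
    w=ray(c,k,z)[:,:2].astype(np.float32)
    return cv2.minAreaRect(w),mm,w
def show(c,n,m,z):
    r=rect(c,m,z)
    if r is None: print(n,'none');return
    (x,y),(a,b),th=r[0]
    print('%s  c=(%.1f,%.1f) size %.1f x %.1f ang %.1f deg'%(n,x,y,a,b,th), 'area',int(r[1].sum()))
    return r
def near(c,xy,r,z):
    v,u=np.mgrid[:384,:512]
    w=ray(c,np.c_[u.ravel(),v.ravel()],z)
    return (np.hypot(w[:,0]-xy[0],w[:,1]-xy[1])<r).reshape(384,512)
def everything(views=('top','scene')):
  for nm in views:
    c=cam(nm);hsv=cv2.cvtColor(c['color'],cv2.COLOR_RGB2HSV);H,Sa,V=[hsv[...,i].astype(int) for i in range(3)]
    P=pts(c)
    print(nm)
    for p,xy in dict(A=(568,53),B=(516,0),C=(435,97)).items():
        m=near(c,xy,45,42)&(Sa<70)&(V>125)&(P[...,2]>33)
        q=P[m]; show(c,'pot'+p,m,42); print('   depth',np.median(q,0).round(1))
    m=near(c,(517,110),60,30)&(P[...,2]>25)&(P[...,2]<36); show(c,'brick',m,30);print('   z',np.median(P[m],0).round(1))
    m=near(c,(455,256),90,8)&(V<110)&(Sa<125); r=show(c,'tile',m,8);print('   z',np.median(P[m],0).round(1))
    m=near(c,(475,-120),160,30)&(P[...,2]>25)&(P[...,2]<37)&(P[...,1]<-70); show(c,'riser',m,30);print('   z',np.median(P[m],0).round(1))
E
python3 - <<'E'
from m import *
everything()
T=cam('top');hsv=cv2.cvtColor(T['color'],cv2.COLOR_RGB2HSV)
for uv in((337,305),(320,290),(350,320),(330,340),(300,280),(240,238),(211,280),(240,225),(240,250),(468,231)): print(uv,hsv[int(uv[1]/1.5),int(uv[0]/1.5)])
save(T,'stop',(120,140,220,230),8)
E
```

```text
top
potA  c=(568.4,52.2) size 40.3 x 41.9 ang 0.6 deg area 275
   depth [567.3  52.3  42. ]
potB  c=(513.8,-2.0) size 41.3 x 42.1 ang 88.9 deg area 285
   depth [513.7  -2.2  42.3]
potC  c=(436.0,93.6) size 41.2 x 41.9 ang 45.0 deg area 297
   depth [436.8  92.9  42.1]
brick  c=(515.2,107.1) size 75.4 x 55.5 ang 0.6 deg area 773
   z [515.2 107.   30.4]
tile  c=(453.4,255.8) size 104.9 x 105.4 ang 71.9 deg area 1933
   z [451.6 256.2   7.7]
riser  c=(477.9,-125.7) size 249.1 x 77.2 ang 2.6 deg area 3514
   z [ 474.5 -125.9   30.2]
scene
potA  c=(567.8,54.8) size 39.2 x 40.8 ang 53.4 deg area 120
   depth [566.8  56.1  42.6]
potB  c=(514.9,-0.1) size 42.4 x 44.4 ang 54.4 deg area 125
   depth [513.3   1.3  42.7]
potC  c=(435.8,96.6) size 42.0 x 41.5 ang 54.3 deg area 158
   depth [435.8  97.3  42.5]
brick  c=(516.2,110.0) size 79.0 x 58.0 ang 1.7 deg area 384
   z [515.9 109.6  30.7]
tile  c=(452.7,259.2) size 102.6 x 105.1 ang 72.4 deg area 925
   z [450.  262.4   8.4]
riser  c=(477.8,-122.9) size 252.7 x 81.4 ang 2.3 deg area 1384
   z [ 467.2 -122.    30.7]
(337, 305) [14 79 74]
(320, 290) [14 80 83]
(350, 320) [14 71 97]
(330, 340) [ 13 111  99]
(300, 280) [ 14 115 144]
(240, 238) [ 12 151 155]
(211, 280) [ 12 151 165]
(240, 225) [ 14 139 169]
(240, 250) [ 14 143 160]
(468, 231) [ 81  14 188]
```

View pics/stop.png

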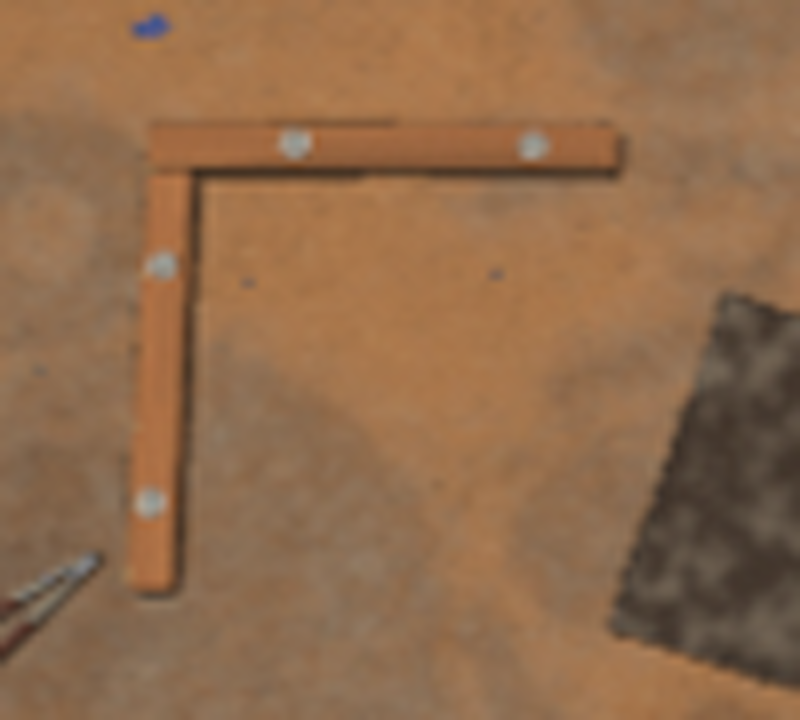

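```bash
python3 - <<'E'
from m import *
T=cam('top')
e=np.array([(194,173),(615,173),(180,590),(148,128),(610,128),(132,588)])/8.+(120,140)-.5
w=ray(T,e,14.);print(w.round(1))
d=w[1]-w[0];print('far rail dir',np.degrees(np.arctan2(d[1],d[0])),np.hypot(*d[:2])); d=w[2]-w[0];print(np.degrees(np.arctan2(d[1],d[0])),np.hypot(*d[:2]))
for n in('top','scene'):
    c=cam(n);P=pts(c);m=near(c,(500,400),150,14)&(P[...,2]>9)&(P[...,2]<20)&(P[...,1]>315)
    q=P[m];print(n,len(q))
    fr=q[(q[:,1]<440)&(q[:,1]>325)]; lr=q[(q[:,0]<545)&(q[:,0]>440)&(q[:,1]>440)]
    for k in (fr,lr):
        mu=k.mean(0);u=np.linalg.svd(k[:,:2]-mu[:2])[2][0];print(mu.round(1),np.degrees(np.arctan2(u[1],u[0])).round(1),len(k))
S=cam('scene');save(S,'stop_s',(140,190,210,270),8)
E
```

```text
[[553.  445.7  14. ]
 [554.3 322.   14. ]
 [429.8 443.1  14. ]
 [566.5 459.9  14. ]
 [567.9 323.9  14. ]
 [430.2 457.   14. ]]
far rail dir -89.42642107170789 123.70432515776105
-178.83018855674936 123.26418199557348
top 824
[563.3 383.5  13.7] -96.0 302
[491.3 467.8  13.7] 103.8 361
scene 629
[563.9 385.   14. ] -97.0 227
[486.4 472.1  14.8] 115.4 262
```

View pics/stop_s.png

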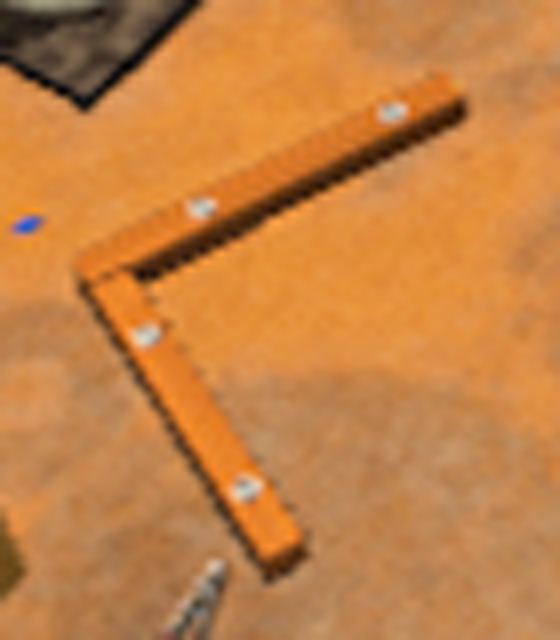

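```bash
python3 - <<'E'
from m import *
S=cam('scene')
e=np.array([(133,268),(460,97),(302,542)])/8.+(140,190)-.5
w=ray(S,e,14.);print(w.round(1))
for a in(1,2):
    d=w[a]-w[0];print(np.degrees(np.arctan2(d[1],d[0])))
q=np.r_[pts(S)[S['depth']>0]]
T=cam('top');q=np.r_[q,pts(T)[T['depth']>0]]
m=(q[:,1]<-150)&(q[:,1]>-900)&(q[:,0]>0)&(q[:,0]<900)&(q[:,2]>-50)
q=q[m]
for x in range(0,900,100):
    print(x,[ (int(k[:,2].max()) if len(k)>3 else None) for y in range(-150,-900,-75) for k in [q[(q[:,0]>=x)&(q[:,0]<x+100)&(q[:,1]<=y)&(q[:,1]>y-75)]]])
E
```

```text
[[554.6 446.5  14. ]
 [557.1 325.1  14. ]
 [430.1 448.6  14. ]]
-88.80099976456019
179.00704094916154
0 [3, None, None, None, None, None, None, None, None, None]
100 [3, None, None, None, None, None, None, None, None, None]
200 [4, None, None, None, None, 218, None, None, 26, 20]
300 [33, None, None, None, None, None, None, None, 222, 208]
400 [33, None, None, None, None, None, None, None, 327, 320]
500 [34, None, None, None, None, None, None, None, 316, 307]
600 [32, None, None, None, None, None, None, None, 287, 281]
700 [31, None, None, None, None, None, None, None, 250, 249]
800 [337, 249, 320, 308, 297, 281, 252, 246, 231, 211]
```

```bash
cat > g.py <<'E'
import sys
from h import *
def delta(x,y,z,psi,o=None):
    o=o or get_obs()
    Rm=R.from_rotvec(o['orientation']); p=np.radians(psi)
    Y=np.array([np.cos(p),np.sin(p),0]);Z=np.array([0,0,-1.]);Rt=R.from_matrix(np.c_[np.cross(Y,Z),Y,Z])
    d=Rm.inv().apply(np.array([x,y,z])-o['tcp_pos'])/1000
    w=(Rm.inv()*Rt).as_rotvec()/np.pi
    d2=Rt.inv().apply(np.array([x,y,z])-o['tcp_pos'])/1000
    c=Rm.as_matrix()[:,1]
    print('at',o['tcp_pos'].round(1),'psi %.1f'%np.degrees(np.arctan2(c[1],c[0])),'t %.1f'%o['t'],'F',np.round(o['force'],1),'g %.3f'%o['grip_width'],'j1 %.2f j7 %.2f'%(o['q'][0],o['q'][6]))
    print(' shift in present frame',d.round(4),' turn',w.round(4),' | shift in turned frame',d2.round(4))
if __name__=='__main__':
    a=[float(v) for v in sys.argv[1:]]
    for i in range(0,len(a),4): delta(*a[i:i+4])
E
python3 g.py 450 -250 220 -18  431 185 120 -18
```

```text
at [ 263.7 -594.1  216.5] psi -66.1 t 0.7 F [-0.3 -0.4 -0.1] g 1.002 j1 1.09 j7 -0.02
 shift in present frame [ 0.3098 -0.2389 -0.0035]  turn [ 0.    -0.    -0.267]  | shift in turned frame [ 0.3848  0.0708 -0.0035]
at [ 263.7 -594.1  216.5] psi -66.1 t 0.7 F [-0.3 -0.4 -0.1] g 1.002 j1 1.09 j7 -0.02
 shift in present frame [ 0.4689 -0.6442  0.0965]  turn [ 0.    -0.    -0.267]  | shift in turned frame [ 0.7926 -0.0817  0.0965]
```

Request:
send_rows --targets "0.031 -0.024 0 0 0 0 -1;0.031 -0.024 0 0 0 0 -1;0.031 -0.024 0 0 0 0 -1;0.031 -0.024 0 0 0 0 -1;0.031 -0.024 0 0 0 0 -1;0.031 -0.024 0 0 0 0 -1;0.031 -0.024 0 0 0 0 -1;0.031 -0.024 0 0 0 0 -1;0.031 -0.024 0 0 0 0 -1;0.031 -0.024 0 0 0 0 -1" --newtons 20

```text
t: 1.65
tcp_pos: [453.8, -245.0, 215.7]
orientation: [3.07, 0.629, -0.0]
force: [0.9, -0.2, 0.6]
grip_width: 0.999
```

```bash
python3 g.py 450 -250 220 -18  431 185 120 -18
```

```text
at [ 453.8 -245.   215.7] psi -66.9 t 1.6 F [ 0.9 -0.2  0.6] g 0.999 j1 0.42 j7 -0.72
 shift in present frame [-0.0055  0.0032 -0.0042]  turn [ 0.002   0.0015 -0.2714]  | shift in turned frame [-0.006  -0.0021 -0.0043]
at [ 453.8 -245.   215.7] psi -66.9 t 1.6 F [ 0.9 -0.2  0.6] g 0.999 j1 0.42 j7 -0.72
 shift in present frame [ 0.1481 -0.405   0.0925]  turn [ 0.002   0.0015 -0.2714]  | shift in turned frame [ 0.4019 -0.1546  0.0957]
```

Request:
send_rows --targets "0 0 0 0 0 -0.045 -0.5;0 0 0 0 0 -0.045 -0.5;0 0 0 0 0 -0.045 -0.5;0 0 0 0 0 -0.045 -0.5;0 0 0 0 0 -0.045 -0.5;0 0 0 0 0 -0.046 -0.5;0.0445 -0.0172 0.005 0 0 0 -0.5;0.0445 -0.0172 0.005 0 0 0 -0.5;0.0445 -0.0172 0.005 0 0 0 -0.5;0.0445 -0.0172 0.005 0 0 0 -0.5;0.0445 -0.0172 0.005 0 0 0 -0.5;0.0445 -0.0172 0.005 0 0 0 -0.5;0.0445 -0.0172 0.005 0 0 0 -0.5;0.0445 -0.0172 0.005 0 0 0 -0.5;0.0445 -0.0172 0.005 0 0 0 -0.5"

```text
t: 3.15
tcp_pos: [424.1, 196.6, 168.7]
orientation: [2.503, 1.867, 0.014]
force: [0.3, 0.5, 0.6]
grip_width: 0.75
```

```bash
python3 g.py 431 188 60 -18 431 188 14 -18
```

```text
at [424.1 196.6 168.7] psi -16.6 t 3.1 F [0.3 0.5 0.6] g 0.750 j1 -0.34 j7 -0.99
 shift in present frame [-0.0058  0.0069  0.1089]  turn [0.0065 0.0013 0.0079]  | shift in turned frame [-0.006   0.0092  0.1087]
at [424.1 196.6 168.7] psi -16.6 t 3.1 F [0.3 0.5 0.6] g 0.750 j1 -0.34 j7 -0.99
 shift in present frame [-0.0056  0.006   0.1549]  turn [0.0065 0.0013 0.0079]  | shift in turned frame [-0.006   0.0092  0.1547]
```

Request:
send_rows --targets "-0.008 0.006 0.030 0.0065 0.0013 0.008 -0.5;0 0 0.040 0 0 0 -0.5;0 0 0.040 0 0 0 -0.5;0 0 0 0 0 0 -0.5"

```text
t: 3.55
tcp_pos: [429.5, 202.5, 57.4]
orientation: [-2.52, -1.87, -0.019]
force: [0.2, 0.5, 0.7]
grip_width: 0.753
```

```bash
python3 - <<'E'
from m import *
import g
g.delta(431,188,14,-18)
T=cam('top');save(T,'a1',(150,130,350,280),4)
S=cam('scene');save(S,'a1s',(150,130,350,280),4)
E
```

```text
at [429.5 202.5  57.4] psi -16.9 t 3.5 F [0.2 0.5 0.7] g 0.753 j1 -0.39 j7 -1.05
 shift in present frame [-0.0139  0.0055  0.0433]  turn [ 0.0013 -0.0038  0.0063]  | shift in turned frame [-0.0133  0.0059  0.0434]
```

View pics/a1.png

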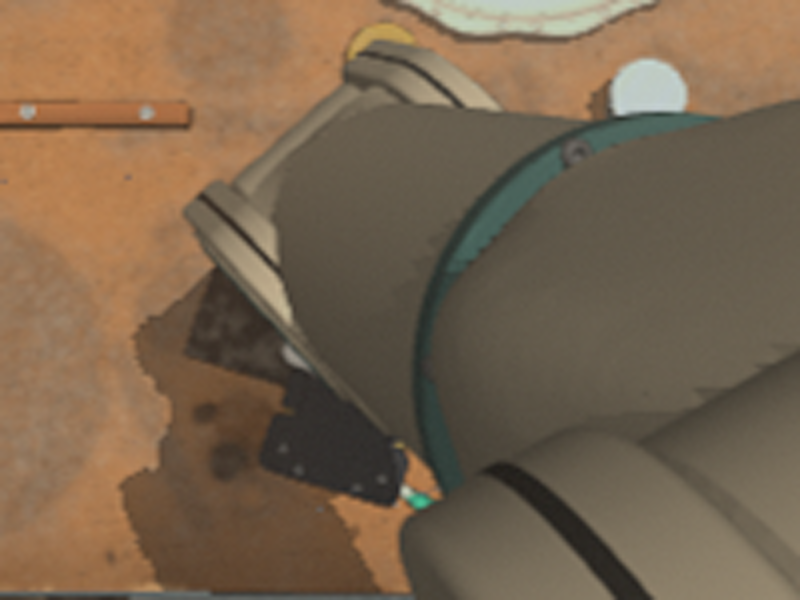

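View pics/a1s.png

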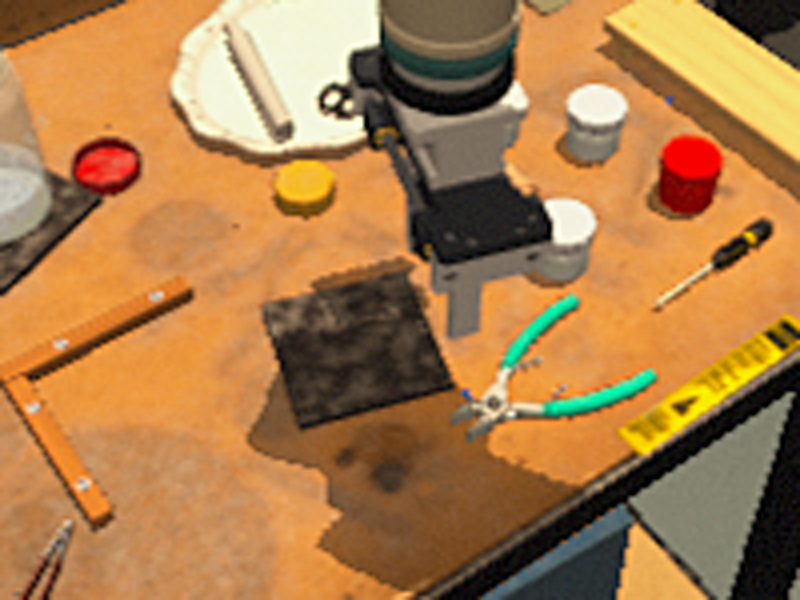

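Request:
send_rows --targets "-0.015 0.006 0 0.0013 -0.0038 0.006 -0.5;0 0 0 0 0 0 -0.5;0 0 0.025 0 0 0 -0.5;0 0 0 0 0 0 -0.5"

```text
t: 4.05
tcp_pos: [439.5, 186.3, 43.0]
orientation: [2.543, 1.836, 0.03]
force: [-1.1, -0.7, 0.7]
grip_width: 0.753
```

```bash
python3 g.py 431 187 15 -18
```

```text
at [439.5 186.3  43. ] psi -18.4 t 4.0 F [-1.1 -0.7  0.7] g 0.753 j1 -0.37 j7 -1.05
 shift in present frame [-0.0024 -0.0087  0.0278]  turn [ 0.0048 -0.0041 -0.0019]  | shift in turned frame [-0.002  -0.0083  0.028 ]
```

Request:
send_rows --targets "-0.003 -0.008 0.01 0.0048 -0.0041 -0.002 -0.5;0 0 0.015 0 0 0 -0.5;0 0 0 0 0 0 -0.5"

```text
t: 4.35
tcp_pos: [432.7, 186.4, 20.5]
orientation: [2.542, 1.845, 0.006]
force: [-0.0, -1.3, 0.2]
grip_width: 0.751
```

```bash
python3 g.py 431 187 15 -18
```

```text
at [432.7 186.4  20.5] psi -18.0 t 4.3 F [-0.  -1.3  0.2] g 0.751 j1 -0.39 j7 -1.06
 shift in present frame [ 0.     -0.0018  0.0055]  turn [ 0.0009 -0.0009 -0.0003]  | shift in turned frame [ 0.     -0.0018  0.0055]
```

Request:
send_rows --targets "0 -0.002 0.006 0.001 -0.001 0 -0.5;0 0 0 0 0 0 -0.5;0.008 0 0 0 0 0 -0.5;0.008 0 0 0 0 0 -0.5;0.008 0 0 0 0 0 -0.5;0.008 0 0 0 0 0 -0.5"

```text
t: 4.95
tcp_pos: [440.4, 218.2, 16.1]
orientation: [2.543, 1.844, -0.005]
force: [-1.1, -1.9, -0.6]
grip_width: 0.752
```

```bash
python3 g.py 450 240 15 0
```

```text
at [440.4 218.2  16.1] psi -18.1 t 5.0 F [-1.1 -1.9 -0.6] g 0.752 j1 -0.44 j7 -1.10
 shift in present frame [0.0237 0.0023 0.001 ]  turn [-0.0006  0.0009 -0.1007]  | shift in turned frame [0.0218 0.0096 0.0011]
```

Request:
send_rows --targets "0.010 0 0.002 0 0 -0.013 -0.5;0.010 0 0 0 0 -0.013 -0.5;0.010 0 0 0 0 -0.013 -0.5;0.010 0 0 0 0 -0.013 -0.5;0.010 0 0 0 0 -0.013 -0.5;0.010 0 0 0 0 -0.013 -0.5"

```text
t: 5.55
tcp_pos: [454.9, 279.8, 14.0]
orientation: [2.277, 2.16, -0.008]
force: [0.6, -2.0, 1.2]
grip_width: 0.748
```

```bash
python3 - <<'E'
from m import *
import g
g.delta(470,330,14,0.6)
S=cam('scene');save(S,'a2s',(130,150,330,270),4)
E
```

```text
at [454.9 279.8  14. ] psi -3.0 t 5.5 F [ 0.6 -2.   1.2] g 0.748 j1 -0.48 j7 -0.99
 shift in present frame [ 0.051   0.0124 -0.0003]  turn [-0.0004  0.0019 -0.0202]  | shift in turned frame [0.0501 0.0156 0.    ]
```

View pics/a2s.png

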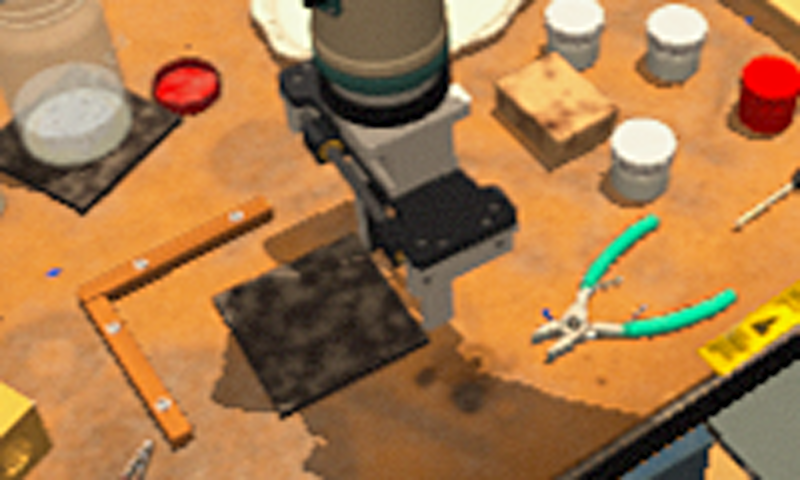

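Request:
send_rows --targets "0.010 0 0 0 0 -0.010 -0.5;0.010 0 0 0 0.002 -0.010 -0.5;0.010 0 0 0 0 0 -0.5;0.007 0 0 0 0 0 -0.5;0.005 0 0 0 0 0 -0.5"

```text
t: 6.1
tcp_pos: [454.7, 326.8, 13.9]
orientation: [-2.198, -2.24, -0.0]
force: [-0.4, -3.1, 3.0]
grip_width: 0.749
```

```bash
python3 - <<'E'
from m import *
import g
g.delta(470,332,14,0.6)
c=cam('scene');save(c,'a3s',(130,150,330,270),4)
hsv=cv2.cvtColor(c['color'],cv2.COLOR_RGB2HSV)
E
```

```text
at [454.7 326.8  13.9] psi 1.1 t 6.1 F [-0.4 -3.1  3. ] g 0.749 j1 -0.53 j7 -0.98
 shift in present frame [ 0.0049  0.0154 -0.0001]  turn [-0.0006 -0.0007  0.0027]  | shift in turned frame [ 0.0051  0.0154 -0.0001]
```

View pics/a3s.png

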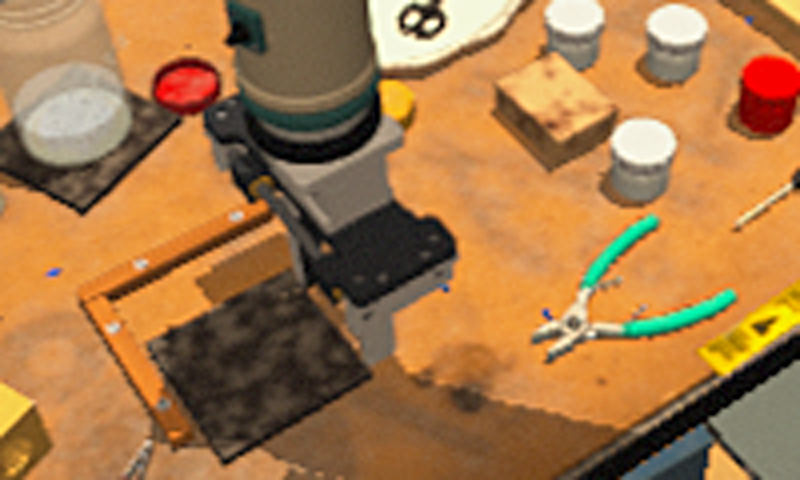

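Request:
send_rows --targets "0.004 0 0 0 0 0.002 -0.5;0.004 0 0 0 0 0 -0.5;0.004 0 0 0 0 0 -0.5;0.003 0 0 0 0 0 -0.5"

```text
t: 6.55
tcp_pos: [453.9, 331.0, 13.8]
orientation: [2.208, 2.224, -0.027]
force: [0.3, -5.5, 5.1]
grip_width: 0.752
```

```bash
python3 - <<'E'
from m import *
import g
g.delta(470,332,14,0.6)
E
```

```text
at [453.9 331.   13.8] psi 0.4 t 6.5 F [ 0.3 -5.5  5.1] g 0.752 j1 -0.55 j7 -1.00
 shift in present frame [ 0.0009  0.0161 -0.0003]  turn [-0.0021  0.0055 -0.0011]  | shift in turned frame [ 0.0008  0.0161 -0.0002]
```

Request:
send_rows --targets "-0.006 0 0 0 0 0 -0.5;-0.010 0 -0.010 0 0 0 -0.5;0 0 -0.040 0 0 -0.045 -0.5;0 0 -0.020 0 0 -0.045 -0.5;0 0 0 0 0 -0.045 -0.5;0 0 0 0 0 -0.045 -0.5;0 0 0 0 0 -0.045 -0.5;0 0 0 0 0 -0.045 -0.5;0 0 0 0 0 -0.045 -0.5;0 0 0 0 0 -0.045 -0.5;0 0 0 0 0 -0.045 -0.5;0 0 0 0 0 -0.045 -0.5;0 0 0 0 0 -0.045 -0.5"

```text
t: 7.85
tcp_pos: [457.2, 321.2, 96.7]
orientation: [-0.085, 3.132, 0.007]
force: [0.1, -0.1, -0.2]
grip_width: 0.752
```

```bash
python3 - <<'E'
from m import *
import g
g.delta(375,393,80,90.6)
c=cam('scene');save(c,'a4s',(130,150,330,270),4)
E
```

```text
at [457.2 321.2  96.7] psi 93.1 t 7.8 F [ 0.1 -0.1 -0.2] g 0.752 j1 -0.21 j7 0.29
 shift in present frame [0.0783 0.0761 0.0164]  turn [0.0015 0.0026 0.014 ]  | shift in turned frame [0.0814 0.0726 0.0167]
```

View pics/a4s.png

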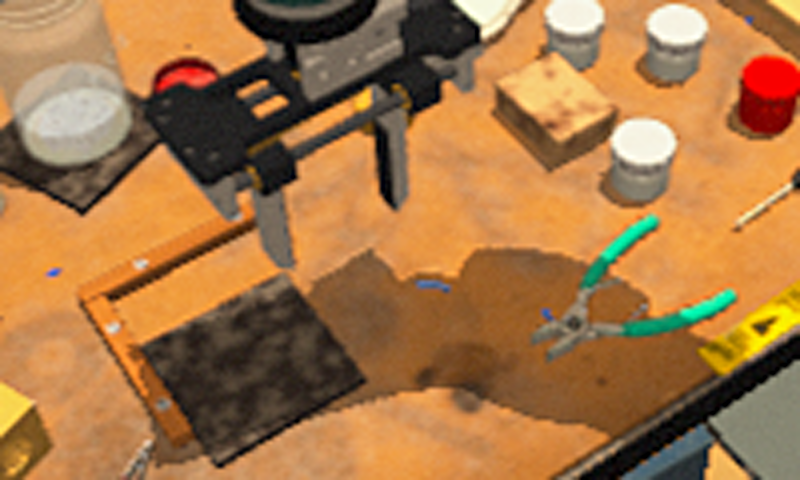

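```bash
python3 - <<'E'
from m import *
c=cam('scene')
# front edge corners in a4s crop: (218,466),(363,380); rear-left (145,347), rear right (285,280)
e=np.array([(218,463),(363,378),(145,347),(285,278)])/4.+(130,150)-.5
print(ray(c,e,8.).round(1))
E
```

```text
[[404.9 444.8   8. ]
 [405.9 343.7   8. ]
 [506.5 443.5   8. ]
 [503.1 344.6   8. ]]
```

Request:
send_rows --targets "0.040 0.037 0 0.0015 0.0026 0.014 -0.5;0.040 0.037 0 0 0 0 -0.5;0 0 0 0 0 0 -0.5"

```text
t: 8.25
tcp_pos: [379.2, 392.0, 97.4]
orientation: [0.027, 3.141, 0.008]
force: [0.1, 0.5, -0.1]
grip_width: 0.747
```

```bash
python3 g.py 378 393 30 90.6
```

```text
at [379.2 392.   97.4] psi 89.0 t 8.2 F [ 0.1  0.5 -0.1] g 0.747 j1 -0.41 j7 0.05
 shift in present frame [0.0012 0.0006 0.0674]  turn [ 0.0016  0.     -0.0088]  | shift in turned frame [0.0012 0.001  0.0674]
```

Request:
send_rows --targets "0.001 -0.004 0.035 0.0016 0 -0.0088 -0.5;0 0 0.035 0 0 0 -0.5;0 0 0 0 0 0 -0.5"

```text
t: 8.55
tcp_pos: [378.4, 391.7, 28.6]
orientation: [-0.009, 3.137, 0.009]
force: [-0.3, -0.6, 0.4]
grip_width: 0.755
```

```bash
python3 g.py 379 388 14 90.6
```

```text
at [378.4 391.7  28.6] psi 90.3 t 8.6 F [-0.3 -0.6  0.4] g 0.755 j1 -0.48 j7 -0.04
 shift in present frame [-0.0005 -0.0038  0.0146]  turn [ 0.0017  0.0015 -0.0015]  | shift in turned frame [-0.0005 -0.0037  0.0146]
```

Request:
send_rows --targets "0 -0.004 0.010 0.0017 0.0015 -0.001 -0.5;0 0 0.005 0 0 0 -0.5;-0.010 0 0 0 0 0 -0.5;-0.010 0 0 0 0 0 -0.5;-0.010 0 0 0 0 0 -0.5;-0.010 0 0 0 0 0 -0.5;-0.008 0 0 0 0 0 -0.5"

```text
t: 9.25
tcp_pos: [431.9, 388.6, 17.3]
orientation: [-0.004, 3.14, 0.006]
force: [-1.8, -0.9, -0.1]
grip_width: 0.748
```

```bash
python3 - <<'E'
from m import *
import g
g.delta(440,388,14,90.6)
c=cam('scene');save(c,'a5s',(130,150,330,270),4)
E
```

```text
at [431.9 388.6  17.3] psi 90.2 t 9.2 F [-1.8 -0.9 -0.1] g 0.748 j1 -0.41 j7 0.07
 shift in present frame [-0.0081 -0.0006  0.0033]  turn [ 0.0012  0.0006 -0.0025]  | shift in turned frame [-0.0081 -0.0007  0.0033]
```

View pics/a5s.png

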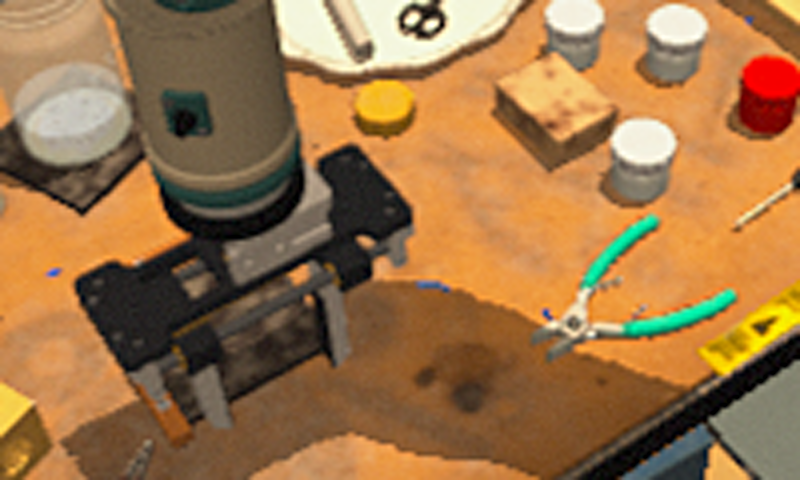

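Request:
send_rows --targets "0 0 0.004 0.001 0 -0.002 -0.5;-0.005 0 0 0 0 0 -0.5;-0.005 0 0 0 0 0 -0.5;-0.005 0 0 0 0 0 -0.5;-0.005 0 0 0 0 0 -0.5"

```text
t: 9.8
tcp_pos: [441.0, 389.0, 13.1]
orientation: [0.017, -3.126, 0.005]
force: [-11.5, -1.3, 7.7]
grip_width: 0.749
```

```bash
python3 g.py 440 388 14 90.6
```

```text
at [441.  389.   13.1] psi 90.6 t 9.8 F [-11.5  -1.3   7.7] g 0.749 j1 -0.39 j7 0.12
 shift in present frame [ 0.001  -0.001  -0.0009]  turn [-0.001  -0.005   0.0002]  | shift in turned frame [ 0.001  -0.001  -0.0009]
```

Request:
send_rows --targets "0.010 0 0 0 0 0 -0.5;0.010 0 -0.010 0 0 0 -0.5;0 0 -0.045 0 0 0 -0.8;0 -0.03 -0.045 0 0 0 -0.8;0 -0.045 -0.02 0 0 0 -0.8;0 -0.045 0 0 0 0 -0.8;0 -0.045 0 0 0 0 -0.8;0 -0.045 0 0 0 0 -0.8"

```text
t: 10.6
tcp_pos: [427.7, 185.3, 140.1]
orientation: [-0.043, 3.141, 0.007]
force: [0.9, -0.5, 0.6]
grip_width: 0.899
```

```bash
python3 - <<'E'
from m import *
import g
g.delta(516,108,100,91)
T=cam('top');save(T,'a6',(110,130,310,260),4)
c=cam('scene');save(c,'a6s',(130,150,330,270),4)
E
```

```text
at [427.7 185.3 140.1] psi 91.6 t 10.6 F [ 0.9 -0.5  0.6] g 0.899 j1 0.08 j7 0.45
 shift in present frame [-0.0861 -0.0799  0.0398]  turn [0.0014 0.0002 0.0031]  | shift in turned frame [-0.0869 -0.0789  0.0401]
```

View pics/a6.png

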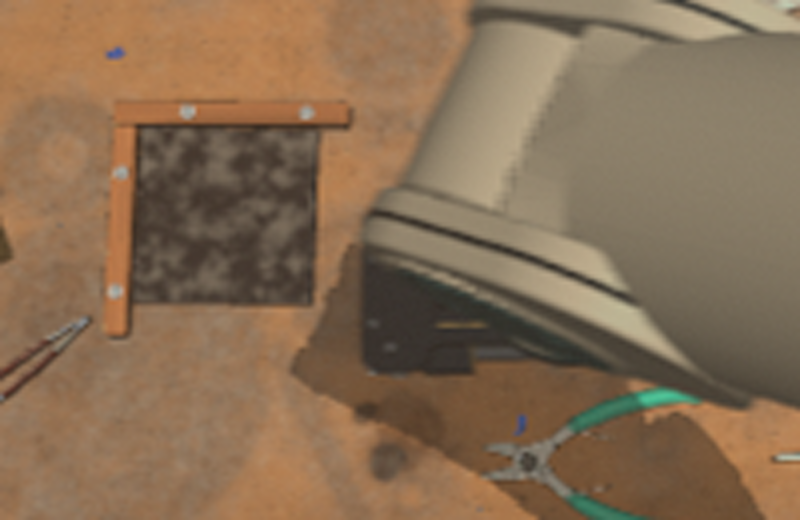

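View pics/a6s.png

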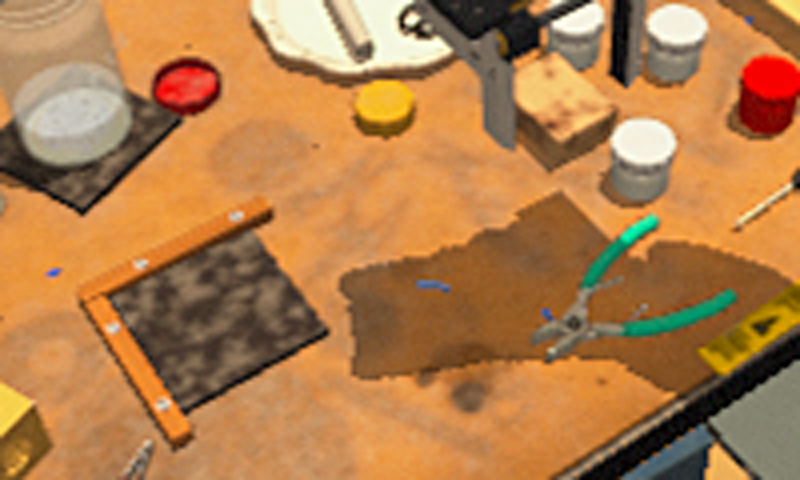

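Request:
send_rows --targets "-0.030 -0.027 0 0.0014 0 0.003 -0.8;-0.030 -0.027 0 0 0 0 -0.8;-0.026 -0.025 0 0 0 0 -0.8;0 0 0 0 0 0 -0.8;0 0 0.020 0 0 0 -0.8"

```text
t: 11.2
tcp_pos: [522.8, 99.5, 125.3]
orientation: [-0.013, 3.127, -0.01]
force: [0.2, 1.3, 0.3]
grip_width: 0.902
```

```bash
python3 g.py 516 108.5 60 91 516 108.5 15 91
```

```text
at [522.8  99.5 125.3] psi 90.5 t 11.2 F [0.2 1.3 0.3] g 0.902 j1 0.25 j7 0.66
 shift in present frame [0.0077 0.0095 0.0651]  turn [-0.0021  0.0045 -0.0029]  | shift in turned frame [0.0067 0.0092 0.0653]
at [522.8  99.5 125.3] psi 90.5 t 11.2 F [0.2 1.3 0.3] g 0.902 j1 0.25 j7 0.66
 shift in present frame [0.0083 0.0098 0.1101]  turn [-0.0021  0.0045 -0.0029]  | shift in turned frame [0.0067 0.0092 0.1103]
```

Request:
send_rows --targets "0.007 0.009 0 -0.002 0.0045 -0.003 -0.8;0 0 0 0 0 0 -0.8;0 0 0.030 0 0 0 -0.8;0 0 0.030 0 0 0 -0.8;0 0 0 0 0 0 -0.8"

```text
t: 11.7
tcp_pos: [515.0, 114.9, 67.3]
orientation: [-0.041, 3.137, 0.003]
force: [-0.6, -1.0, 0.4]
grip_width: 0.902
```

```bash
python3 - <<'E'
from m import *
import g
g.delta(516,108.5,16,91)
c=cam('scene');save(c,'b1s',(200,120,350,230),5)
E
```

```text
at [515.  114.9  67.3] psi 91.5 t 11.7 F [-0.6 -1.   0.4] g 0.902 j1 0.17 j7 0.57
 shift in present frame [-0.0007 -0.0065  0.0512]  turn [0.0006 0.0012 0.0027]  | shift in turned frame [-0.0009 -0.0064  0.0513]
```

View pics/b1s.png

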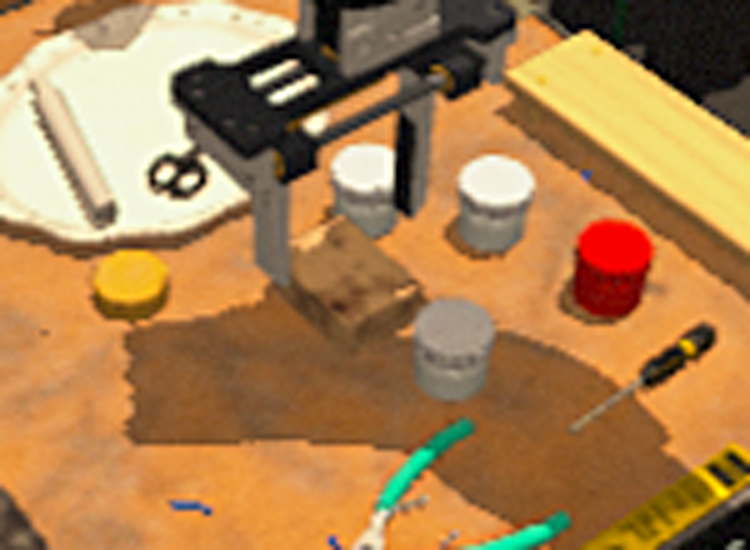

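Request:
send_rows --targets "-0.001 -0.006 0 0.0006 0.001 0.0027 -0.8;0 0 0.017 0 0 0 -0.8;0 0 0.017 0 0 0 -0.8;0 0 0.010 0 0 0 -0.8;0 0 0 0 0 0 -0.8"

```text
t: 12.25
tcp_pos: [522.8, 111.5, 31.8]
orientation: [-0.027, 3.126, 0.005]
force: [0.3, 0.5, -0.2]
grip_width: 0.897
```

```bash
python3 g.py 516 108.5 16 91
```

```text
at [522.8 111.5  31.8] psi 91.0 t 12.2 F [ 0.3  0.5 -0.2] g 0.897 j1 0.14 j7 0.51
 shift in present frame [ 0.0071 -0.003   0.0157]  turn [ 0.001   0.0048 -0.0001]  | shift in turned frame [ 0.0068 -0.0029  0.0158]
```

Request:
send_rows --targets "0.006 -0.003 0.006 0.001 0.004 0 -0.8;0 0 0.010 0 0 0 -0.8;0 0 0 0 0 0 -0.8"

```text
t: 12.55
tcp_pos: [518.0, 108.3, 16.8]
orientation: [-0.025, 3.137, 0.001]
force: [-0.5, -0.0, -0.5]
grip_width: 0.898
```

```bash
python3 g.py 516 108.5 16 91
```

```text
at [518.  108.3  16.8] psi 90.9 t 12.6 F [-0.5 -0.  -0.5] g 0.898 j1 0.13 j7 0.49
 shift in present frame [0.002  0.0002 0.0008]  turn [ 0.0001  0.0015 -0.0004]  | shift in turned frame [0.002  0.0002 0.0008]
```

Request:
send_rows --targets "0.002 0 0 0 0.0015 0 0.3;0 0 0 0 0 0 0.3;0 0 0 0 0 0 0.3;0 0 0 0 0 0 0.3;0 0 0 0 0 0 0.3;0 0 0 0 0 0 0.3" --newtons 25

```text
t: 13.15
tcp_pos: [516.0, 108.5, 17.2]
orientation: [-0.026, 3.141, 0.001]
force: [0.2, -0.0, -1.4]
grip_width: 0.603
```

```bash
python3 g.py 502 393 120 90.6
```

```text
at [516.  108.5  17.2] psi 90.9 t 13.2 F [ 0.2 -0.  -1.4] g 0.603 j1 0.13 j7 0.49
 shift in present frame [ 0.0094  0.2847 -0.1027]  turn [0.0002 0.     0.0019]  | shift in turned frame [ 0.011   0.2846 -0.1028]
```

Request:
send_rows --targets "0 0 -0.030 0 0 0 0.3;0 0 -0.040 0 0 0 0.3;0 0 -0.030 0 0 0 0.3;0 0 0 0 0 0 0.3"

```text
t: 13.55
tcp_pos: [514.4, 108.3, 118.7]
orientation: [0.027, -3.136, 0.0]
force: [1.0, 0.1, -1.7]
grip_width: 0.602
```

```bash
python3 - <<'E'
from m import *
import g
T=cam('top');c=cam('scene')
w=ray(T,np.array([(136,127),(320,127),(313,305),(132,302)])/4.+(110,130)-.5,8.);print(w[:,:2].round(1),w.mean(0).round(1))
w=ray(c,np.array([(112,291),(258,234),(327,330),(188,408)])/4.+(130,150)-.5,8.);print(w[:,:2].round(1),w.mean(0).round(1))
for k in(T,c):
    hsv=cv2.cvtColor(k['color'],cv2.COLOR_RGB2HSV);m=near(k,(501,393),85,8)&(hsv[...,2]<115)&(hsv[...,1]<125)
    show(k,'tile',m,8)
g.delta(501.5,393,120,90.9)
save(c,'b2s',(130,100,350,270),3.5)
E
```

```text
[[554.1 448. ]
 [555.2 339.2]
 [448.8 339.5]
 [449.7 444.8]] [501.9 392.9   8. ]
[[559.7 441.7]
 [546.8 340.9]
 [450.6 343.4]
 [449.8 441.9]] [501.7 392.    8. ]
tile  c=(502.6,392.5) size 107.7 x 107.8 ang 89.3 deg area 1928
tile  c=(501.3,394.7) size 102.2 x 107.6 ang 89.9 deg area 1024
at [512.4 106.8 115.6] psi 91.0 t 13.7 F [ 1.2 -0.4 -2.1] g 0.607 j1 0.24 j7 0.65
 shift in present frame [ 0.006   0.2863 -0.005 ]  turn [-0.0007 -0.0032  0.0005]  | shift in turned frame [ 0.0064  0.2863 -0.0044]
```

View pics/b2s.png

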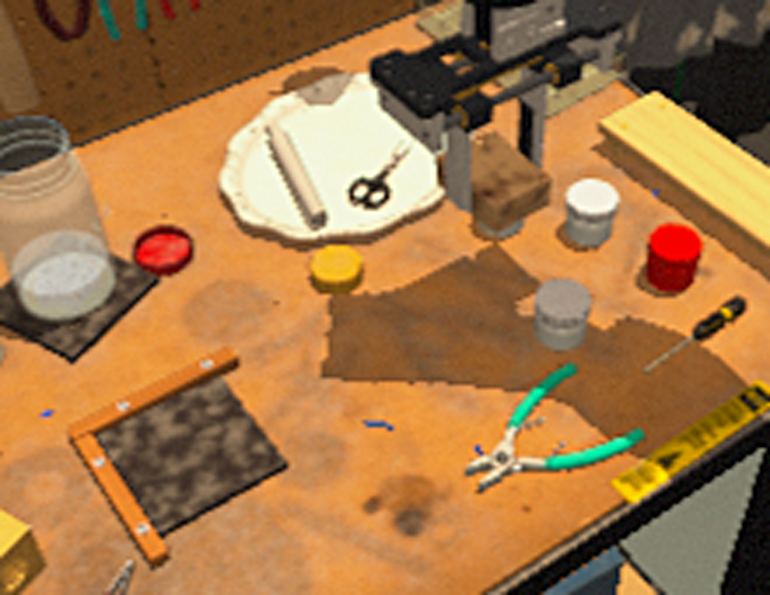

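Brick held (top centre near (505,165) in the crop). The tile measures home at about (502,393). Carrying the brick over.

Request:
send_rows --targets "0.001 0.036 0 -0.0007 -0.003 0 0.3;0.001 0.036 0 0 0 0 0.3;0.001 0.036 0 0 0 0 0.3;0.001 0.036 0 0 0 0 0.3;0.001 0.036 0 0 0 0 0.3;0.001 0.036 0 0 0 0 0.3;0.001 0.036 0 0 0 0 0.3;0 0.030 0 0 0 0 0.3;0 0 0 0 0 0 0.3"

```text
t: 14.55
tcp_pos: [493.0, 388.1, 92.6]
orientation: [0.018, -3.117, 0.032]
force: [-1.4, 0.2, -2.3]
grip_width: 0.603
```

```bash
python3 g.py 502 393 60 90.9 502 393 27 90.9
```

```text
at [493.  388.1  92.6] psi 90.7 t 14.6 F [-1.4  0.2 -2.3] g 0.603 j1 -0.30 j7 0.30
 shift in present frame [-0.0098  0.0054  0.0322]  turn [-0.0064 -0.0078 -0.0014]  | shift in turned frame [-0.009   0.0047  0.0326]
at [493.  388.1  92.6] psi 90.7 t 14.6 F [-1.4  0.2 -2.3] g 0.603 j1 -0.30 j7 0.30
 shift in present frame [-0.0106  0.0061  0.0652]  turn [-0.0064 -0.0078 -0.0014]  | shift in turned frame [-0.009   0.0047  0.0656]
```

Request:
send_rows --targets "-0.009 0.005 0.010 -0.0064 -0.0078 -0.001 0.3;0 0 0 0 0 0 0.3;0 0 0.020 0 0 0 0.3;0 0 0 0 0 0 0.3"

```text
t: 14.95
tcp_pos: [498.5, 387.7, 54.6]
orientation: [0.025, -3.134, 0.018]
force: [-0.8, -0.2, -2.1]
grip_width: 0.608
```

```bash
python3 g.py 502 393 27 90.9
```

```text
at [498.5 387.7  54.6] psi 90.9 t 14.9 F [-0.8 -0.2 -2.1] g 0.608 j1 -0.32 j7 0.27
 shift in present frame [-0.0038  0.0056  0.0276]  turn [-0.0037 -0.0024  0.0001]  | shift in turned frame [-0.0036  0.0052  0.0276]
```

Request:
send_rows --targets "-0.004 0.006 0.008 -0.0037 -0.0024 0 0.3;0 0 0 0 0 0 0.3;0 0 0.008 0 0 0 0.3;0 0 0 0 0 0 0.3"

```text
t: 15.35
tcp_pos: [503.6, 392.2, 38.2]
orientation: [-0.022, 3.141, -0.001]
force: [-0.4, -0.2, -2.1]
grip_width: 0.605
```

```bash
python3 g.py 502 393 26 90.9
```

```text
at [503.6 392.2  38.2] psi 90.8 t 15.3 F [-0.4 -0.2 -2.1] g 0.605 j1 -0.33 j7 0.25
 shift in present frame [0.0016 0.0008 0.0122]  turn [-0.0002  0.0002 -0.0006]  | shift in turned frame [0.0016 0.0008 0.0122]
```

Request:
send_rows --targets "0.0015 0.001 0.004 0 0 0 0.3;0 0 0.004 0 0 0 0.3;0 0 0.003 0 0 0 0.3;0 0 0.002 0 0 0 0.3;0 0 0 0 0 0 0.3"

```text
t: 15.85
tcp_pos: [502.3, 393.9, 25.0]
orientation: [-0.022, 3.14, 0.001]
force: [-0.3, 0.2, -1.8]
grip_width: 0.602
```

```bash
python3 g.py 502 393 26 90.9
```

```text
at [502.3 393.9  25. ] psi 90.8 t 15.8 F [-0.3  0.2 -1.8] g 0.602 j1 -0.34 j7 0.24
 shift in present frame [ 0.0003 -0.0009 -0.001 ]  turn [ 0.0001  0.0006 -0.0006]  | shift in turned frame [ 0.0003 -0.0009 -0.001 ]
```

Request:
send_rows --targets "0 0 0.001 0 0 0 0.3;0 0 0.001 0 0 0 0.3;0 0 0 0 0 0 -0.45;0 0 0 0 0 0 -0.45;0 0 0 0 0 0 -0.45;0 0 0 0 0 0 -0.45"

```text
t: 16.45
tcp_pos: [503.2, 395.0, 26.1]
orientation: [-0.021, 3.137, 0.003]
force: [0.1, 0.0, -0.5]
grip_width: 0.725
```

Request:
send_rows --targets "0 0 -0.010 0 0 0 -0.45;0 0 -0.020 0 0 0 -0.45;0 0 -0.030 0 0 0 -0.45;0 0 -0.030 0 0 0 -0.45;0 0 0 0 0 0 -0.45"

```text
t: 16.95
tcp_pos: [502.1, 395.3, 120.6]
orientation: [-0.023, 3.138, 0.003]
force: [-0.1, 0.2, 0.1]
grip_width: 0.727
```

```bash
python3 - <<'E'
from m import *
import g
g.delta(436,95,120,90.9)
c=cam('scene');save(c,'b3s',(130,100,350,270),3.5)
E
```

```text
at [502.1 395.3 120.6] psi 90.8 t 16.9 F [-0.1  0.2  0.1] g 0.727 j1 -0.29 j7 0.32
 shift in present frame [ 0.0705 -0.2993 -0.0003]  turn [ 0.0006  0.001  -0.0003]  | shift in turned frame [ 0.0708 -0.2992  0.0006]
```

View pics/b3s.png

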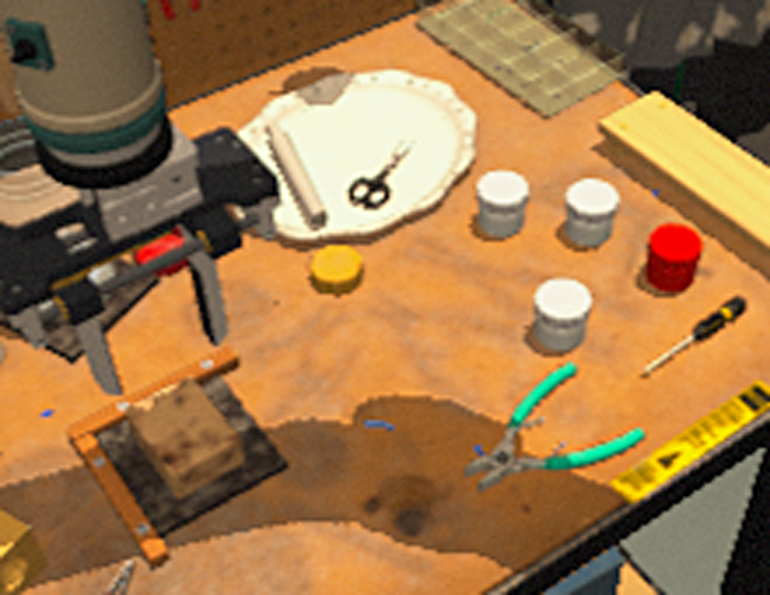

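Request:
send_rows --targets "0.009 -0.037 -0.002 0 0 0 -0.45;0.009 -0.037 -0.002 0 0 0 -0.45;0.009 -0.037 -0.002 0 0 0 -0.45;0.009 -0.037 0 0 0 0 -0.45;0.009 -0.037 0 0 0 0 -0.45;0.009 -0.037 0 0 0 0 -0.45;0.009 -0.037 0 0 0 0 -0.45;0.007 -0.035 0 0 0 0 -0.45;0 0 0 0 0 0 -0.45"

```text
t: 17.9
tcp_pos: [426.8, 85.9, 118.1]
orientation: [0.025, -3.13, 0.006]
force: [0.4, 0.2, 0.3]
grip_width: 0.724
```

```bash
python3 - <<'E'
from m import *
import g
g.delta(436,95,80,91); g.delta(436,95,19,91)
c=cam('top');save(c,'c1',(110,130,310,260),4)
E
```

```text
at [426.8  85.9 118.1] psi 90.9 t 17.9 F [0.4 0.2 0.3] g 0.724 j1 0.27 j7 0.57
 shift in present frame [-0.0098  0.0091  0.0379]  turn [-0.0012 -0.0038 -0.0005]  | shift in turned frame [-0.0094  0.0089  0.0381]
at [426.8  85.9 118.1] psi 90.9 t 17.9 F [0.4 0.2 0.3] g 0.724 j1 0.27 j7 0.57
 shift in present frame [-0.0105  0.0093  0.0989]  turn [-0.0012 -0.0038 -0.0005]  | shift in turned frame [-0.0094  0.0089  0.0991]
```

View pics/c1.png

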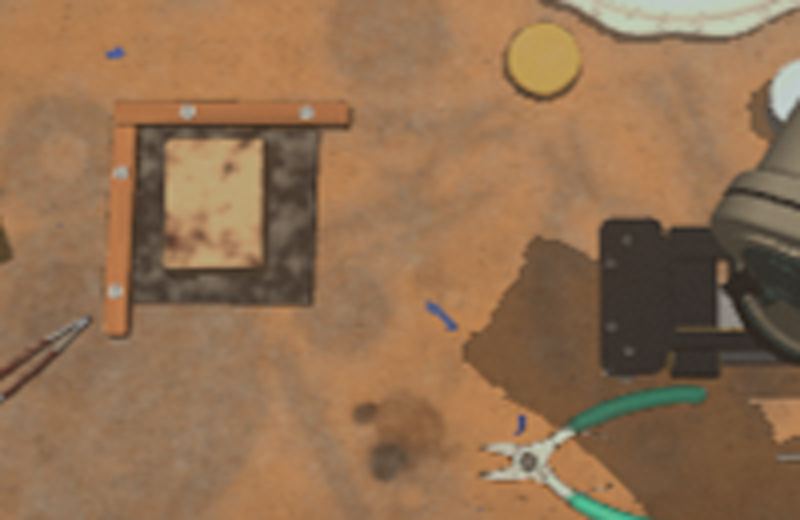

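Request:
send_rows --targets "-0.010 0.009 0 -0.0012 -0.0038 0 -0.45;0 0 0 0 0 0 -0.45;0 0 0.025 0 0 0 -0.45;0 0 0.020 0 0 0 -0.45;0 0 0 0 0 0 -0.45"

```text
t: 18.45
tcp_pos: [441.6, 106.7, 72.4]
orientation: [-0.039, 3.134, 0.015]
force: [-0.7, 0.4, 0.1]
grip_width: 0.727
```

```bash
python3 - <<'E'
from m import *
import g
g.delta(436,95,19,91)
c=cam('scene');save(c,'c2s',(200,120,350,230),5)
E
```

```text
at [441.6 106.7  72.4] psi 91.4 t 18.4 F [-0.7  0.4  0.1] g 0.727 j1 0.16 j7 0.44
 shift in present frame [ 0.0063 -0.012   0.0532]  turn [0.003  0.0024 0.0023]  | shift in turned frame [ 0.0058 -0.0116  0.0534]
```

View pics/c2s.png

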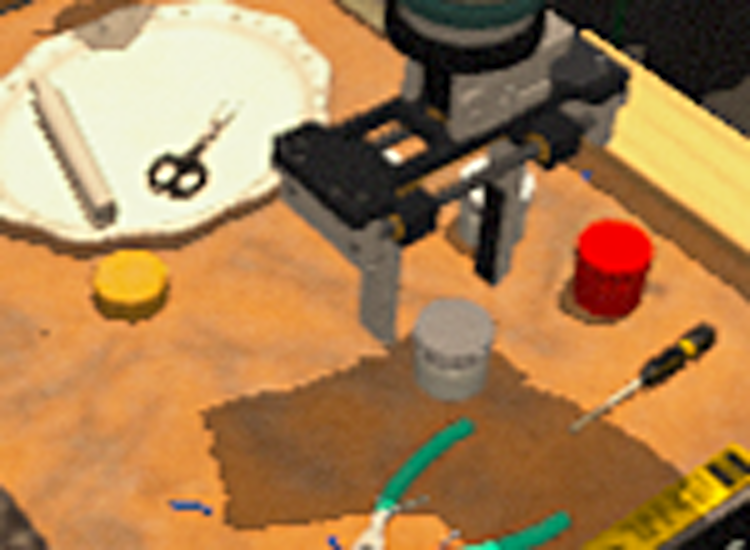

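Request:
send_rows --targets "0 0 0 0 0 0 -0.7;0.004 -0.008 0 0.002 0.002 0.002 -0.7;0 0 0 0 0 0 -0.7;0 0 0 0 0 0 -0.7"

```text
t: 18.9
tcp_pos: [439.4, 100.6, 75.4]
orientation: [-0.032, 3.136, 0.008]
force: [-0.0, 0.5, 0.4]
grip_width: 0.848
```

```bash
python3 g.py 436 95 19 91
```

```text
at [439.4 100.6  75.4] psi 91.2 t 18.9 F [-0.   0.5  0.4] g 0.848 j1 0.17 j7 0.45
 shift in present frame [ 0.0038 -0.0058  0.0564]  turn [0.0016 0.0018 0.001 ]  | shift in turned frame [ 0.0035 -0.0056  0.0564]
```

Request:
send_rows --targets "0.0035 -0.0055 0 0.0016 0.0018 0.001 -0.7;0 0 0.012 0 0 0 -0.7;0 0 0.012 0 0 0 -0.7;0 0 0.008 0 0 0 -0.7;0 0 0 0 0 0 -0.7"

```text
t: 19.4
tcp_pos: [436.6, 92.6, 43.8]
orientation: [-0.022, 3.14, -0.003]
force: [-0.9, -0.0, -0.8]
grip_width: 0.847
```

```bash
python3 g.py 436 95 19 91
```

```text
at [436.6  92.6  43.8] psi 90.8 t 19.4 F [-0.9 -0.  -0.8] g 0.847 j1 0.12 j7 0.37
 shift in present frame [0.0006 0.0025 0.0248]  turn [-0.0006  0.0006 -0.001 ]  | shift in turned frame [0.0005 0.0024 0.0248]
```

Request:
send_rows --targets "0.0005 0.002 0.010 0 0 0 -0.7;0 0 0.010 0 0 0 -0.7;0 0 0.004 0 0 0 -0.7;0 0 0 0 0 0 -0.7"

```text
t: 19.8
tcp_pos: [436.8, 94.4, 20.2]
orientation: [-0.021, 3.138, -0.003]
force: [0.7, -0.4, 0.8]
grip_width: 0.849
```

```bash
python3 g.py 436 95 19 91
```

```text
at [436.8  94.4  20.2] psi 90.8 t 19.8 F [ 0.7 -0.4  0.8] g 0.849 j1 0.07 j7 0.30
 shift in present frame [0.0007 0.0006 0.0011]  turn [-0.0006  0.001  -0.0012]  | shift in turned frame [0.0007 0.0006 0.0012]
```

Request:
send_rows --targets "0.0007 0.0006 0.001 0 0.001 0 0.5;0 0 0 0 0 0 0.5;0 0 0 0 0 0 0.5;0 0 0 0 0 0 0.5;0 0 0 0 0 0 0.5;0 0 0 0 0 0 0.5;0 0 0 0 0 0 0.5" --newtons 15

```text
t: 20.5
tcp_pos: [436.8, 94.9, 20.5]
orientation: [-0.02, 3.14, -0.002]
force: [0.1, 0.6, -0.6]
grip_width: 0.463
```

Request:
send_rows --targets "0 0 -0.020 0 0 0 0.5;0 0 -0.040 0 0 0 0.5;0 0 -0.040 0 0 0 0.5;0 0 0 0 0 0 0.5"

```text
t: 20.9
tcp_pos: [435.1, 95.5, 122.6]
orientation: [0.024, -3.138, 0.003]
force: [1.4, 0.4, -1.0]
grip_width: 0.465
```

```bash
python3 - <<'E'
from m import *
import g
g.delta(437.9,-126.1,110,92.5)
c=cam('scene');save(c,'c3s',(200,120,350,230),5)
E
```

```text
at [435.1  95.5 122.6] psi 90.9 t 20.9 F [ 1.4  0.4 -1. ] g 0.465 j1 0.25 j7 0.56
 shift in present frame [ 0.0005 -0.2216  0.013 ]  turn [-0.0006 -0.0011 -0.0091]  | shift in turned frame [ 0.0069 -0.2215  0.0126]
```

View pics/c3s.png

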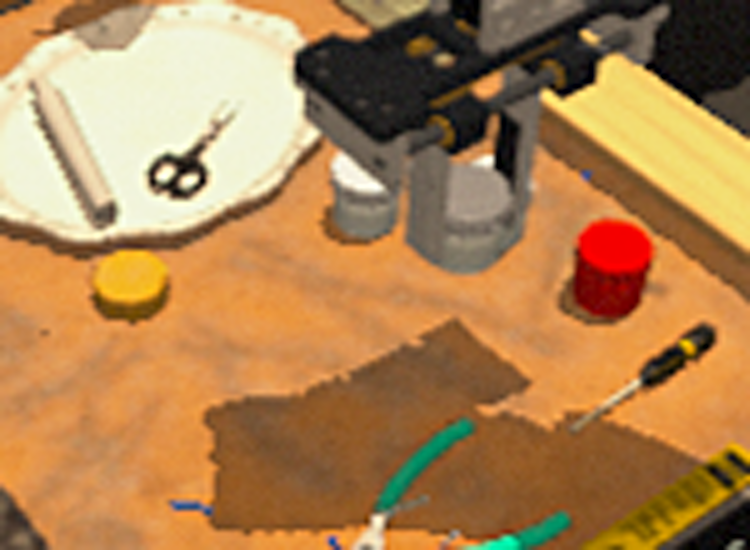

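Request:
send_rows --targets "0 -0.036 0 0 0 -0.003 0.5;0 -0.036 0 0 0 -0.003 0.5;0.001 -0.036 0 0 0 -0.003 0.5;0.001 -0.036 0 0 0 0 0.5;0.001 -0.036 0 0 0 0 0.5;0.001 -0.033 0 0 0 0 0.5;0 0 0 0 0 0 0.5;0 0 0 0 0 0 0.5"

```text
t: 21.75
tcp_pos: [433.0, -125.7, 113.3]
orientation: [0.074, -3.124, -0.0]
force: [-0.9, 0.5, 0.0]
grip_width: 0.468
```

```bash
python3 g.py 437.9 -125.5 75 92.5
```

```text
at [ 433.  -125.7  113.3] psi 92.7 t 21.8 F [-0.9  0.5  0. ] g 0.468 j1 0.76 j7 1.06
 shift in present frame [-0.0055 -0.      0.0382]  turn [ 0.0002 -0.0055  0.0012]  | shift in turned frame [-0.0049  0.      0.0383]
```

Request:
send_rows --targets "-0.005 0 0.010 0 -0.0055 0.001 0.5;0 0 0.015 0 0 0 0.5;0 0 0.010 0 0 0 0.5;0 0 0 0 0 0 0.5"

```text
t: 22.15
tcp_pos: [436.8, -121.6, 75.2]
orientation: [0.078, -3.138, -0.004]
force: [-0.4, -0.1, 0.0]
grip_width: 0.461
```

```bash
python3 - <<'E'
from m import *
import g
g.delta(437.9,-125.5,52,92.5)
c=cam('scene');save(c,'c4s',(250,100,400,210),5)
E
```

```text
at [ 436.8 -121.6   75.2] psi 92.8 t 22.1 F [-0.4 -0.1  0. ] g 0.461 j1 0.69 j7 0.96
 shift in present frame [-0.001  -0.004   0.0232]  turn [ 0.0009 -0.0007  0.0019]  | shift in turned frame [-0.001  -0.0039  0.0232]
```

View pics/c4s.png

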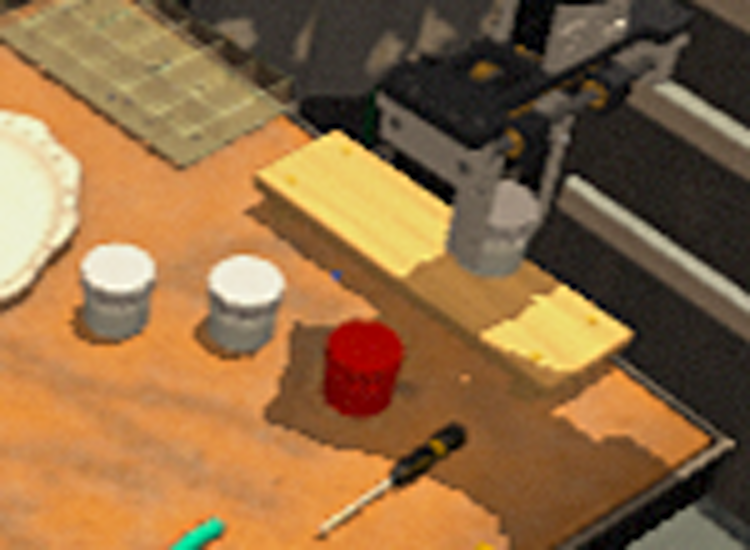

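Request:
send_rows --targets "-0.001 -0.004 0.006 0.001 -0.001 0.002 0.5;0 0 0.006 0 0 0 0.5;0 0 0.005 0 0 0 0.5;0 0 0.003 0 0 0 0.5;0 0 0 0 0 0 0.5"

```text
t: 22.7
tcp_pos: [439.4, -125.0, 55.0]
orientation: [-0.069, 3.137, -0.001]
force: [0.1, -0.1, -0.5]
grip_width: 0.466
```

```bash
python3 g.py 437.9 -125.5 51 92.5
```

```text
at [ 439.4 -125.    55. ] psi 92.5 t 22.7 F [ 0.1 -0.1 -0.5] g 0.466 j1 0.66 j7 0.91
 shift in present frame [ 0.0015 -0.0004  0.0039]  turn [-0.0003  0.0012  0.0002]  | shift in turned frame [ 0.0015 -0.0004  0.004 ]
```

Request:
send_rows --targets "0.0015 0 0.002 0 0.001 0 0.5;0 0 0.002 0 0 0 0.5;0 0 0.001 0 0 0 0.5;0 0 0 0 0 0 0.5"

```text
t: 23.1
tcp_pos: [438.2, -125.2, 50.6]
orientation: [-0.069, 3.139, -0.003]
force: [-0.6, 0.4, -0.6]
grip_width: 0.467
```

```bash
python3 g.py 437.9 -125.5 51 92.5
```

```text
at [ 438.2 -125.2   50.6] psi 92.5 t 23.1 F [-0.6  0.4 -0.6] g 0.467 j1 0.66 j7 0.90
 shift in present frame [ 0.0003 -0.0003 -0.0004]  turn [-0.0006  0.0004  0.0001]  | shift in turned frame [ 0.0003 -0.0003 -0.0004]
```

Request:
send_rows --targets "0 0 0.001 0 0 0 0.5;0 0 0 0 0 0 -0.4;0 0 0 0 0 0 -0.4;0 0 0 0 0 0 -0.4;0 0 -0.010 0 0 0 -0.4;0 0 -0.030 0 0 0 -0.4;0 0 -0.035 0 0 0 -0.4;0 0 0 0 0 0 -0.4;0 0 0 0 0 0 -0.4"

```text
t: 24.0
tcp_pos: [438.0, -124.5, 129.2]
orientation: [-0.071, 3.14, -0.002]
force: [-0.2, -0.4, 0.1]
grip_width: 0.704
```

```bash
python3 - <<'E'
from m import *
import g
g.delta(514.3,-1,125,92.5)
c=cam('scene');save(c,'c5s',(250,100,400,210),5)
E
```

```text
at [ 438.  -124.5  129.2] psi 92.6 t 24.0 F [-0.2 -0.4  0.1] g 0.704 j1 0.78 j7 1.08
 shift in present frame [-0.0818  0.1199  0.0041]  turn [-0.0005  0.0004  0.0005]  | shift in turned frame [-0.0817  0.12    0.0042]
```

View pics/c5s.png

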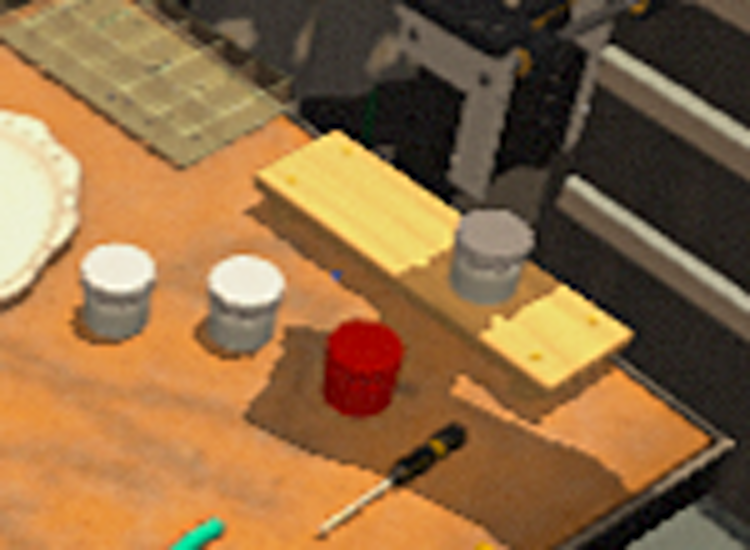

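Pot C stands on the riser (crop (492,255)). Next is pot B.

Request:
send_rows --targets "-0.027 0.040 0 0 0 0.001 -0.7;-0.027 0.040 0 0 0 0.001 -0.7;-0.026 0.038 0 0 0 0.001 -0.7;0 0 0 0 0 0 -0.7;0 0 0 0 0 0 -0.7"

```text
t: 24.55
tcp_pos: [512.3, -2.4, 123.3]
orientation: [0.046, -3.133, 0.004]
force: [0.3, -0.1, 0.3]
grip_width: 0.849
```

```bash
python3 g.py 514.3 -1 75 91
```

```text
at [512.3  -2.4 123.3] psi 91.7 t 24.6 F [ 0.3 -0.1  0.3] g 0.849 j1 0.46 j7 0.86
 shift in present frame [-0.0025  0.0014  0.0483]  turn [-0.0008 -0.0026  0.0037]  | shift in turned frame [-0.0021  0.0014  0.0483]
```

Request:
send_rows --targets "-0.002 0.001 0.015 -0.001 -0.0026 0.003 -0.7;0 0 0.025 0 0 0 -0.7;0 0 0.008 0 0 0 -0.7;0 0 0 0 0 0 -0.7;0 0 0 0 0 0 -0.7"

```text
t: 25.05
tcp_pos: [510.6, -5.7, 71.9]
orientation: [0.026, -3.136, 0.003]
force: [-0.3, -0.2, 0.2]
grip_width: 0.847
```

```bash
python3 g.py 514.3 -1 45 91
```

```text
at [510.6  -5.7  71.9] psi 90.9 t 25.1 F [-0.3 -0.2  0.2] g 0.847 j1 0.41 j7 0.77
 shift in present frame [-0.004   0.0047  0.0269]  turn [-0.0006 -0.0019 -0.0003]  | shift in turned frame [-0.0038  0.0046  0.0269]
```

Request:
send_rows --targets "-0.004 0.0045 0 -0.0006 -0.002 0 -0.7;0 0 0.010 0 0 0 -0.7;0 0 0.012 0 0 0 -0.7;0 0 0 0 0 0 -0.7"

```text
t: 25.45
tcp_pos: [516.3, -1.6, 50.2]
orientation: [-0.023, 3.137, 0.0]
force: [0.5, -0.2, -0.1]
grip_width: 0.852
```

```bash
python3 g.py 514.3 -1 20 91
```

```text
at [516.3  -1.6  50.2] psi 90.8 t 25.4 F [ 0.5 -0.2 -0.1] g 0.852 j1 0.38 j7 0.72
 shift in present frame [0.0021 0.0006 0.0302]  turn [ 0.      0.0015 -0.0009]  | shift in turned frame [0.002  0.0006 0.0302]
```

Request:
send_rows --targets "0.002 0.0006 0.010 0 0.0015 0 -0.7;0 0 0.010 0 0 0 -0.7;0 0 0.009 0 0 0 -0.7;0 0 0 0 0 0 -0.7;0 0 0 0 0 0 -0.7"

```text
t: 25.95
tcp_pos: [513.5, -0.6, 17.7]
orientation: [0.024, -3.139, 0.0]
force: [0.0, -0.1, -0.3]
grip_width: 0.852
```

```bash
python3 g.py 514.3 -1 20 91
```

```text
at [513.5  -0.6  17.7] psi 90.9 t 25.9 F [ 0.  -0.1 -0.3] g 0.852 j1 0.34 j7 0.67
 shift in present frame [-0.0008 -0.0004 -0.0023]  turn [-0.     -0.0006 -0.0006]  | shift in turned frame [-0.0008 -0.0004 -0.0023]
```

Request:
send_rows --targets "-0.0005 0 -0.002 0 0 0 0.5;0 0 0 0 0 0 0.5;0 0 0 0 0 0 0.5;0 0 0 0 0 0 0.5;0 0 0 0 0 0 0.5;0 0 0 0 0 0 0.5;0 0 0 0 0 0 0.5"

```text
t: 26.65
tcp_pos: [514.8, -0.8, 20.9]
orientation: [0.024, -3.141, 0.0]
force: [0.4, -0.2, -1.2]
grip_width: 0.467
```

```bash
python3 g.py 489.9 -124 110 92.5
```

```text
at [514.8  -0.8  20.9] psi 90.9 t 26.6 F [ 0.4 -0.2 -1.2] g 0.467 j1 0.35 j7 0.67
 shift in present frame [ 0.0268 -0.1228 -0.0891]  turn [-0.     -0.     -0.0091]  | shift in turned frame [ 0.0303 -0.122  -0.0891]
```

Request:
send_rows --targets "0 0 -0.020 0 0 0 0.5;0 0 -0.040 0 0 0 0.5;0 0 -0.040 0 0 0 0.5;0 0 0 0 0 0 0.5;0 0 0 0 0 0 0.5"

```text
t: 27.15
tcp_pos: [513.4, -0.9, 122.8]
orientation: [0.025, -3.137, 0.0]
force: [-0.4, 0.1, -1.6]
grip_width: 0.463
```

```bash
python3 - <<'E'
from m import *
import g
g.delta(489.9,-124,120,92.5)
c=cam('top');save(c,'d1',(250,110,450,260),4)
hsv=cv2.cvtColor(c['color'],cv2.COLOR_RGB2HSV)
E
```

```text
at [513.4  -0.9 122.8] psi 90.9 t 27.1 F [-0.4  0.1 -1.6] g 0.463 j1 0.46 j7 0.84
 shift in present frame [ 0.0254 -0.1228  0.0029]  turn [-0.     -0.0014 -0.0089]  | shift in turned frame [ 0.0289 -0.122   0.0028]
```

View pics/d1.png

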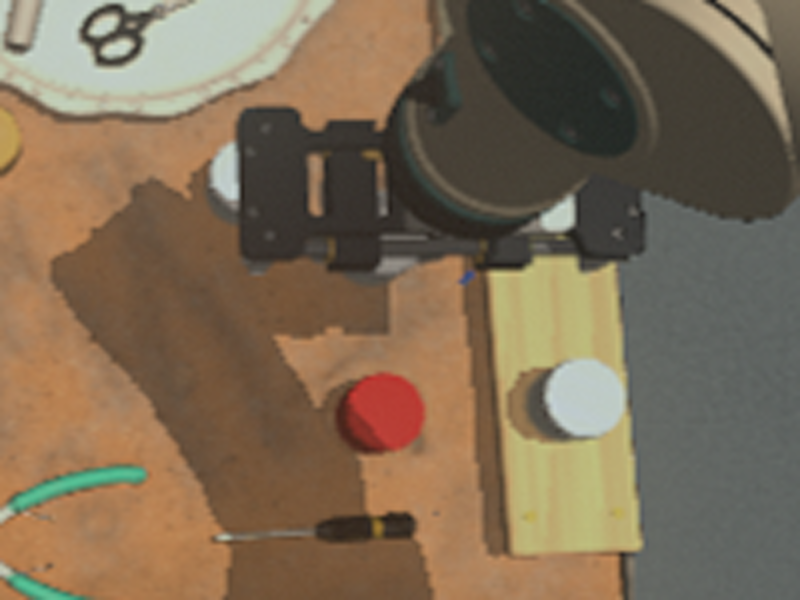

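Request:
send_rows --targets "0.007 -0.031 0 0 0 -0.003 0.5;0.007 -0.031 0 0 0 -0.003 0.5;0.006 -0.031 0 0 0 -0.003 0.5;0.005 -0.030 0 0 0 0 0.5;0 0 0 0 0 0 0.5;0 0 0 0 0 0 0.5"

```text
t: 27.8
tcp_pos: [487.9, -126.5, 115.2]
orientation: [0.078, -3.126, -0.007]
force: [-0.5, 0.5, -0.3]
grip_width: 0.465
```

```bash
python3 - <<'E'
from m import *
import g
c=cam('top')
print(ray(c,np.array([(584,398)])/4.+(250,110)-.5,72.))
c=cam('scene')
print(ray(c,np.array([(493,235)])/5.+(250,100)-.5,72.))
g.delta(490,-124,80,92.5)
E
```

```text
[[ 437.75440277 -124.3361887    72.        ]]
[[ 438.18995863 -120.98334857   72.        ]]
at [ 488.  -126.1  115.4] psi 92.9 t 27.9 F [ 0.5  0.6 -0.6] g 0.466 j1 0.72 j7 1.10
 shift in present frame [-0.0026  0.0018  0.0354]  turn [ 0.0013 -0.0047  0.0025]  | shift in turned frame [-0.002   0.002   0.0354]
```

Request:
send_rows --targets "-0.002 0.002 0.010 0.001 -0.0047 0.0025 0.5;0 0 0.015 0 0 0 0.5;0 0 0.009 0 0 0 0.5;0 0 0 0 0 0 0.5;0 0 0 0 0 0 0.5"

```text
t: 28.4
tcp_pos: [491.4, -117.2, 80.3]
orientation: [-0.083, 3.139, 0.006]
force: [0.1, -0.2, -1.1]
grip_width: 0.464
```

```bash
python3 g.py 490 -123.5 60 92.5
```

```text
at [ 491.4 -117.2   80.3] psi 93.0 t 28.4 F [ 0.1 -0.2 -1.1] g 0.464 j1 0.67 j7 1.02
 shift in present frame [ 0.0018 -0.0063  0.0202]  turn [0.0012 0.0006 0.003 ]  | shift in turned frame [ 0.0017 -0.0062  0.0203]
```

Request:
send_rows --targets "0.002 -0.006 0 0.001 0 0.003 0.5;0 0 0.010 0 0 0 0.5;0 0 0.010 0 0 0 0.5;0 0 0 0 0 0 0.5;0 0 0 0 0 0 0.5"

```text
t: 28.9
tcp_pos: [490.6, -123.9, 59.5]
orientation: [-0.067, 3.137, -0.0]
force: [-0.1, 0.2, -0.9]
grip_width: 0.466
```

```bash
python3 g.py 490 -124 51 92.5
```

```text
at [ 490.6 -123.9   59.5] psi 92.4 t 28.9 F [-0.1  0.2 -0.9] g 0.466 j1 0.65 j7 0.98
 shift in present frame [ 0.0006 -0.0001  0.0085]  turn [-0.      0.0012 -0.0003]  | shift in turned frame [ 0.0006 -0.0001  0.0085]
```

```bash
python3 g.py 490 -124 51 92.5
```

```text
at [ 490.6 -123.9   59.5] psi 92.4 t 28.9 F [-0.1  0.2 -0.9] g 0.466 j1 0.65 j7 0.98
 shift in present frame [ 0.0006 -0.0001  0.0085]  turn [-0.      0.0012 -0.0003]  | shift in turned frame [ 0.0006 -0.0001  0.0085]
```

Request:
send_rows --targets "0.0005 0 0.004 0 0.001 0 0.5;0 0 0.003 0 0 0 0.5;0 0 0.001 0 0 0 0.5;0 0 0 0 0 0 0.5"

```text
t: 29.3
tcp_pos: [490.2, -123.8, 50.9]
orientation: [-0.067, 3.14, 0.0]
force: [-0.2, -0.4, -1.0]
grip_width: 0.468
```

```bash
python3 g.py 490 -124 51 92.5
```

```text
at [ 490.2 -123.8   50.9] psi 92.4 t 29.3 F [-0.2 -0.4 -1. ] g 0.468 j1 0.64 j7 0.96
 shift in present frame [ 0.0002 -0.0001 -0.0001]  turn [ 0.      0.0002 -0.0003]  | shift in turned frame [ 0.0002 -0.0001 -0.0001]
```

Request:
send_rows --targets "0 0 0.001 0 0 0 0.5;0 0 0 0 0 0 -0.4;0 0 0 0 0 0 -0.4;0 0 0 0 0 0 -0.4;0 0 -0.010 0 0 0 -0.4;0 0 -0.030 0 0 0 -0.4;0 0 -0.035 0 0 0 -0.4;0 0 0 0 0 0 -0.4;0 0 0 0 0 0 -0.4"

```text
t: 30.2
tcp_pos: [490.5, -123.2, 130.5]
orientation: [-0.069, 3.139, -0.001]
force: [-0.3, 0.1, -0.5]
grip_width: 0.699
```

```bash
python3 - <<'E'
from m import *
import g
g.delta(568,53.5,125,91)
c=cam('scene');save(c,'d2s',(130,100,400,270),2.9)
for n in('scene','top'):
    c=cam(n);hsv=cv2.cvtColor(c['color'],cv2.COLOR_RGB2HSV);m=near(c,(568,53),45,42)&(hsv[...,1]<70)&(hsv[...,2]>125)&(pts(c)[...,2]>33)&(pts(c)[...,2]<50); show(c,'potA',m,42)
E
```

```text
at [ 490.5 -123.2  130.5] psi 92.5 t 30.2 F [-0.3  0.1 -0.5] g 0.699 j1 0.73 j7 1.10
 shift in present frame [-0.0851  0.1731  0.0056]  turn [-0.0001  0.0005  0.0084]  | shift in turned frame [-0.0805  0.1753  0.0055]
potA  c=(567.9,54.8) size 39.2 x 40.8 ang 53.4 deg area 120
potA  c=(568.4,52.2) size 40.3 x 41.9 ang 0.6 deg area 276
```

View pics/d2s.png

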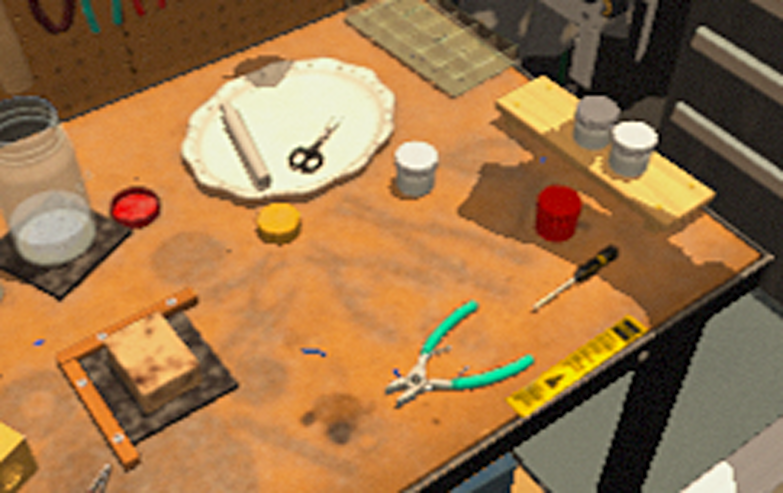

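Two pots now stand side by side on the riser (597,120 and 633,148 in this crop), and the last is at (416,168).

Request:
send_rows --targets "-0.020 0.040 0 0 0 0.002 -0.7;-0.020 0.040 0 0 0 0.002 -0.7;-0.020 0.043 0 0 0 0.002 -0.7;-0.022 0.048 0 0 0 0.002 -0.7;0 0 0 0 0 0 -0.7;0 0 0 0 0 0 -0.7"

```text
t: 30.95
tcp_pos: [564.2, 51.8, 121.7]
orientation: [0.02, -3.129, 0.001]
force: [-0.4, -0.6, 0.3]
grip_width: 0.85
```

```bash
python3 g.py 568 53.5 75 91
```

```text
at [564.2  51.8 121.7] psi 90.7 t 30.9 F [-0.4 -0.6  0.3] g 0.850 j1 0.34 j7 0.81
 shift in present frame [-0.0044  0.0017  0.0466]  turn [-0.0002 -0.0041 -0.0015]  | shift in turned frame [-0.0039  0.0016  0.0467]
```

Request:
send_rows --targets "-0.004 0.0015 0.010 0 -0.004 -0.001 -0.7;0 0 0.020 0 0 0 -0.7;0 0 0.010 0 0 0 -0.7;0 0 0 0 0 0 -0.7;0 0 0 0 0 0 -0.7"

```text
t: 31.45
tcp_pos: [565.7, 47.8, 76.7]
orientation: [0.018, -3.138, 0.006]
force: [0.8, 0.7, 0.4]
grip_width: 0.853
```

```bash
python3 g.py 568 53.5 48 91
```

```text
at [565.7  47.8  76.7] psi 90.7 t 31.4 F [0.8 0.7 0.4] g 0.853 j1 0.31 j7 0.75
 shift in present frame [-0.0024  0.0058  0.0287]  turn [-0.0011 -0.0012 -0.0019]  | shift in turned frame [-0.0024  0.0057  0.0287]
```

Request:
send_rows --targets "-0.0024 0.0055 0 -0.001 -0.001 -0.002 -0.7;0 0 0.010 0 0 0 -0.7;0 0 0.013 0 0 0 -0.7;0 0 0 0 0 0 -0.7;0 0 0 0 0 0 -0.7"

```text
t: 31.95
tcp_pos: [569.3, 52.9, 53.0]
orientation: [-0.026, 3.139, -0.0]
force: [-0.1, -0.1, 0.1]
grip_width: 0.851
```

```bash
python3 g.py 568 53.5 21 91
```

```text
at [569.3  52.9  53. ] psi 91.0 t 31.9 F [-0.1 -0.1  0.1] g 0.851 j1 0.28 j7 0.72
 shift in present frame [0.0014 0.0006 0.0319]  turn [-0.      0.0007 -0.0002]  | shift in turned frame [0.0013 0.0006 0.032 ]
```

Request:
send_rows --targets "0.0013 0.0006 0.010 0 0.0007 0 -0.7;0 0 0.012 0 0 0 -0.7;0 0 0.009 0 0 0 -0.7;0 0 0 0 0 0 -0.7;0 0 0 0 0 0 -0.7"

```text
t: 32.45
tcp_pos: [567.5, 53.7, 18.7]
orientation: [0.027, -3.14, 0.0]
force: [0.4, 0.0, 0.3]
grip_width: 0.853
```

```bash
python3 g.py 568 53.5 20 91
```

```text
at [567.5  53.7  18.7] psi 91.0 t 32.5 F [0.4 0.  0.3] g 0.853 j1 0.26 j7 0.68
 shift in present frame [-0.0005 -0.0002 -0.0013]  turn [-0.     -0.0003 -0.0001]  | shift in turned frame [-0.0005 -0.0002 -0.0013]
```

Request:
send_rows --targets "-0.0005 0 -0.001 0 0 0 0.5;0 0 0 0 0 0 0.5;0 0 0 0 0 0 0.5;0 0 0 0 0 0 0.5;0 0 0 0 0 0 0.5;0 0 0 0 0 0 0.5;0 0 0 0 0 0 0.5"

```text
t: 33.15
tcp_pos: [568.8, 53.6, 20.9]
orientation: [-0.026, 3.141, -0.0]
force: [-1.9, -0.6, -1.0]
grip_width: 0.469
```

Request:
send_rows --targets "0 0 -0.020 0 0 0 0.5;0 0 -0.040 0 0 0 0.5;0 0 -0.045 0 0 0 0.5;0 0 0 0 0 0 0.5;0 0 0 0 0 0 0.5"

```text
t: 33.65
tcp_pos: [567.2, 53.3, 127.6]
orientation: [0.027, -3.138, 0.001]
force: [0.2, -1.2, -2.2]
grip_width: 0.466
```

```bash
python3 g.py 542 -121.5 125 92.5
```

```text
at [567.2  53.3 127.6] psi 91.0 t 33.6 F [ 0.2 -1.2 -2.2] g 0.466 j1 0.34 j7 0.82
 shift in present frame [ 0.0282 -0.1743  0.0029]  turn [-0.0002 -0.0012 -0.0084]  | shift in turned frame [ 0.0328 -0.1735  0.0026]
```

Request:
send_rows --targets "0.006 -0.035 0 0 0 -0.003 0.5;0.006 -0.035 0 0 0 -0.003 0.5;0.006 -0.035 0 0 0 -0.002 0.5;0.006 -0.035 0 0 0 0 0.5;0.006 -0.034 0 0 0 0 0.5;0 0 0 0 0 0 0.5;0 0 0 0 0 0 0.5"

```text
t: 34.35
tcp_pos: [538.3, -126.4, 119.4]
orientation: [0.074, -3.127, -0.004]
force: [0.1, 1.3, -0.6]
grip_width: 0.465
```

```bash
python3 - <<'E'
from m import *
import g
g.delta(542,-121.5,85,92.5)
for n in('top','scene'):
    c=cam(n);P=pts(c);hsv=cv2.cvtColor(c['color'],cv2.COLOR_RGB2HSV)
    for xy in((438,-123),(490,-122)):
        m=near(c,xy,30,72)&(hsv[...,1]<80)&(P[...,2]>64)&(P[...,2]<80); show(c,n,m,72)
E
```

```text
at [ 538.3 -126.4  119.4] psi 92.7 t 34.4 F [ 0.1  1.3 -0.6] g 0.465 j1 0.68 j7 1.13
 shift in present frame [-0.0044  0.0047  0.0343]  turn [ 0.001  -0.0045  0.0012]  | shift in turned frame [-0.0039  0.0048  0.0344]
top  c=(437.3,-124.9) size 42.3 x 46.3 ang 44.1 deg area 336
top  c=(488.8,-123.5) size 42.9 x 45.4 ang 44.0 deg area 328
scene  c=(437.8,-122.2) size 45.0 x 49.5 ang 54.4 deg area 144
scene  c=(487.7,-120.0) size 42.1 x 49.9 ang 46.6 deg area 137
```

Pots C and B are 51 mm apart and both on the centre line. Pot A goes to x≈541.

Request:
send_rows --targets "-0.003 0.002 0.010 0.001 -0.0045 0.001 0.5;0 0 0.015 0 0 0 0.5;0 0 0.008 0 0 0 0.5;0 0 0 0 0 0 0.5;0 0 0 0 0 0 0.5"

```text
t: 34.95
tcp_pos: [542.0, -117.8, 84.1]
orientation: [0.086, -3.14, -0.003]
force: [-0.1, 0.9, -0.2]
grip_width: 0.464
```

```bash
python3 g.py 541.5 -122 60 92.5
```

```text
at [ 542.  -117.8   84.1] psi 93.1 t 35.0 F [-0.1  0.9 -0.2] g 0.464 j1 0.64 j7 1.07
 shift in present frame [ 0.0007 -0.0043  0.0241]  turn [ 0.0006 -0.0001  0.0035]  | shift in turned frame [ 0.0007 -0.0042  0.0241]
```

Request:
send_rows --targets "0.0005 -0.004 0.005 0.0006 0 0.0035 0.5;0 0 0.009 0 0 0 0.5;0 0 0.009 0 0 0 0.5;0 0 0 0 0 0 0.5;0 0 0 0 0 0 0.5"

```text
t: 35.45
tcp_pos: [542.2, -122.3, 59.5]
orientation: [-0.067, 3.14, -0.001]
force: [-0.5, 0.0, -1.0]
grip_width: 0.465
```

```bash
python3 g.py 541.5 -122 51 92.5
```

```text
at [ 542.2 -122.3   59.5] psi 92.4 t 35.5 F [-0.5  0.  -1. ] g 0.465 j1 0.62 j7 1.03
 shift in present frame [0.0007 0.0003 0.0085]  turn [-0.0002  0.0002 -0.0004]  | shift in turned frame [0.0007 0.0003 0.0085]
```

Request:
send_rows --targets "0.0005 0 0.004 0 0 0 0.5;0 0 0.003 0 0 0 0.5;0 0 0.001 0 0 0 0.5;0 0 0 0 0 0 0.5"

```text
t: 35.85
tcp_pos: [541.9, -122.4, 51.1]
orientation: [-0.066, 3.14, -0.001]
force: [0.6, 0.3, -1.0]
grip_width: 0.465
```

```bash
python3 g.py 541.5 -122 51 92.5
```

```text
at [ 541.9 -122.4   51.1] psi 92.4 t 35.9 F [ 0.6  0.3 -1. ] g 0.465 j1 0.61 j7 1.02
 shift in present frame [0.0004 0.0004 0.0001]  turn [-0.0002  0.0004 -0.0004]  | shift in turned frame [0.0004 0.0004 0.0001]
```

Request:
send_rows --targets "0 0 0.001 0 0 0 0.5;0 0 0 0 0 0 -0.4;0 0 0 0 0 0 -0.4;0 0 0 0 0 0 -0.4;0 0 -0.010 0 0 0 -0.4;0 0 -0.030 0 0 0 -0.4;0 0 -0.040 0 0 0 -0.4;0 0 -0.040 0 0 0 -0.4;0 -0.040 -0.030 0 0 0 -0.4;0 -0.045 -0.010 0 0 0 -0.4;0 -0.045 0 0 0 0 -0.4;0 0 0 0 0 0 -0.4"

```text
t: 37.05
tcp_pos: [549.7, -253.1, 223.1]
orientation: [-0.079, 3.134, -0.003]
force: [-0.3, 0.2, -0.1]
grip_width: 0.701
```

```bash
python3 - <<'E'
from m import *
import g
g.delta(541.5,-122,51,92.5)
for n in('top','scene'):
    c=cam(n);P=pts(c);hsv=cv2.cvtColor(c['color'],cv2.COLOR_RGB2HSV)
    for xy in((438,-123),(490,-122),(541,-120)):
        m=near(c,xy,30,72)&(hsv[...,1]<80)&(P[...,2]>64)&(P[...,2]<80); show(c,n,m,72)
    m=near(c,(475,-120),160,30)&(P[...,2]>25)&(P[...,2]<37)&(P[...,1]<-70); show(c,'riser',m,30)
    m=near(c,(502,393),60,38)&(P[...,2]>32)&(P[...,2]<45); show(c,'brick',m,38); print(np.median(P[m],0).round(1))
    m=near(c,(502,393),90,8)&(P[...,2]>4)&(P[...,2]<11)&(hsv[...,1]<125)&(hsv[...,2]<120); show(c,'tile',m,8)
    save(c,'e_'+n,None,1.5)
E
```

```text
at [ 549.7 -253.1  223.1] psi 92.9 t 37.0 F [-0.3  0.2 -0.1] g 0.701 j1 0.91 j7 1.47
 shift in present frame [0.0027 0.1317 0.1718]  turn [-0.0006  0.0021  0.0021]  | shift in turned frame [0.0024 0.1314 0.1721]
top  c=(437.2,-124.1) size 42.3 x 45.2 ang 24.6 deg area 330
top  c=(489.9,-123.4) size 42.5 x 44.8 ang 0.5 deg area 327
top  c=(540.2,-121.9) size 42.0 x 46.1 ang 44.3 deg area 319
riser  c=(477.9,-125.6) size 249.1 x 77.4 ang 2.6 deg area 2309
brick  c=(501.7,390.9) size 74.1 x 56.3 ang 0.5 deg area 811
[501.6 391.6  37.7]
tile  c=(502.7,392.6) size 105.2 x 106.7 ang 0.5 deg area 1043
scene  c=(436.5,-121.5) size 43.2 x 50.7 ang 14.0 deg area 142
scene  c=(490.2,-121.2) size 44.6 x 54.1 ang 61.2 deg area 139
scene  c=(539.1,-118.6) size 45.4 x 44.9 ang 54.5 deg area 126
riser  c=(477.6,-122.2) size 252.7 x 81.5 ang 2.8 deg area 909
brick  c=(501.4,394.3) size 79.6 x 56.4 ang 1.1 deg area 560
[499.6 395.2  38.6]
tile  c=(501.5,394.5) size 108.2 x 101.9 ang 0.4 deg area 586
```

View pics/e_top.png

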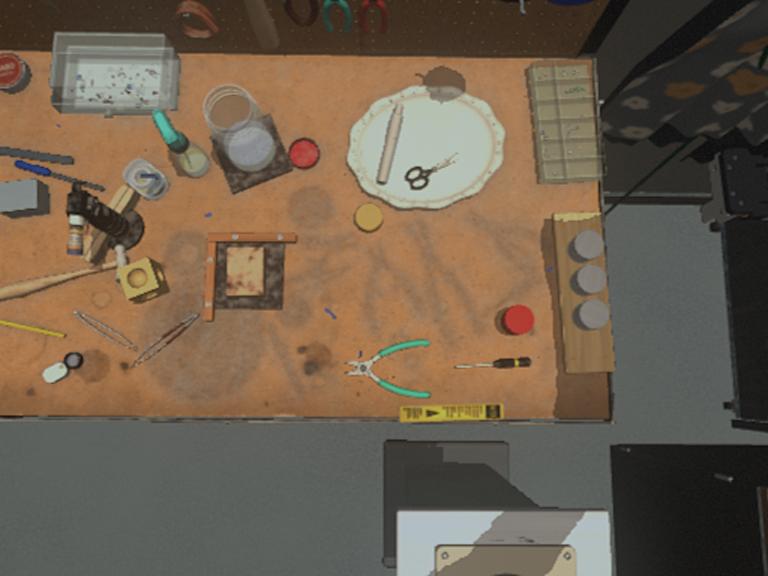

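View pics/e_scene.png

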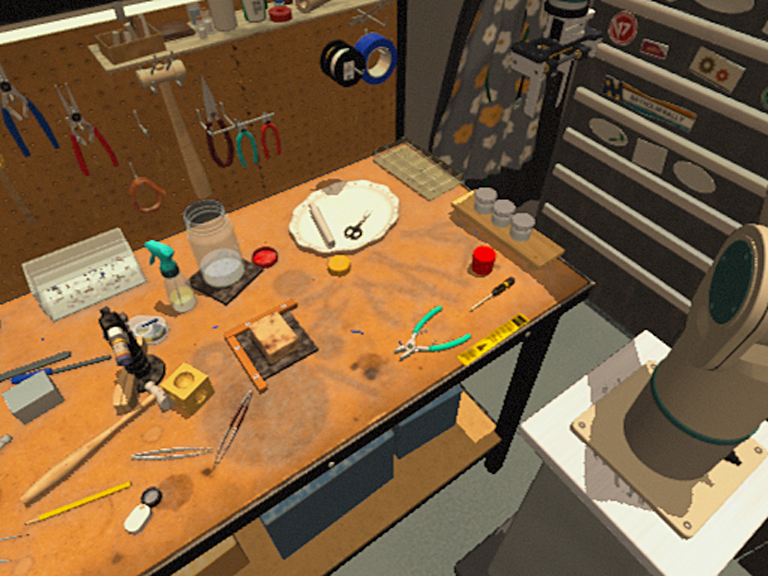

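```bash
python3 - <<'E'
from m import *
c=cam('top');save(c,'f',(125,145,215,225),8)
m=None
for n in('top','scene'):
    c=cam(n);h=cv2.cvtColor(c['color'],cv2.COLOR_RGB2HSV)
    show(c,'puck '+n,near(c,(596,206),35,17)&(h[...,1]>120)&(h[...,0]>17)&(h[...,0]<30),17)
o=get_obs();print(o['t'],abs(o['qd']).max())
E
```

```text
puck top  c=(596.4,206.5) size 39.2 x 40.4 ang 0.6 deg area 245
puck scene  c=(591.1,211.0) size 41.0 x 53.2 ang 54.4 deg area 170
37.3 0.009125500882257538
```

View pics/f.png

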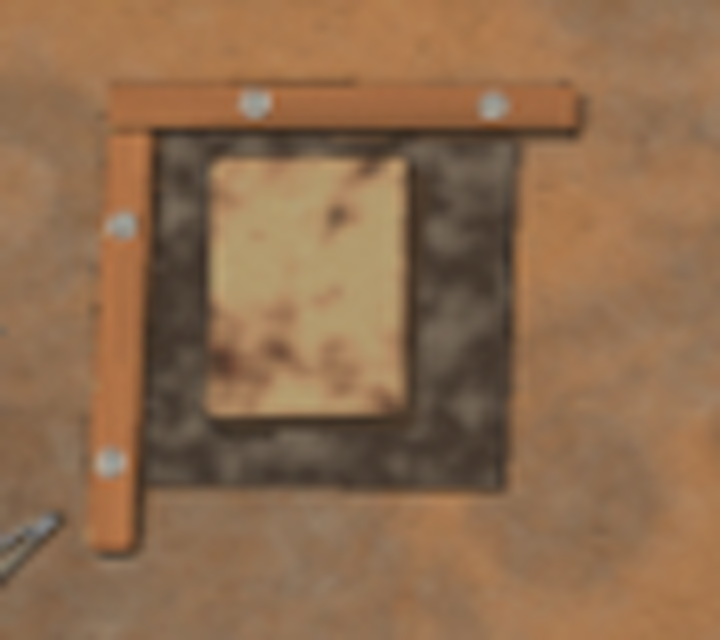

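The close crop shows the tile flush against both rails, with no gap at the rail edges near (150,300) and (330,130), and the brick square on it.

```bash
python3 -c "
from plant import hand_in
print(hand_in())"
```

```text
the job is handed in; nothing more can be done
None
```

The job is done and handed in at about 37 s of the 210 s allowed. `hand_in()` gave no verdict, so the results below come from my last camera checks.

**Tile:** I slid it on the bench with two fingertips, first against the left rail and then against the far rail. No gap shows in the top view. Its measured centre is about (-52, -53) mm in the stop frame, and it is square to within about 0.5°.

**Brick:** It lies flat on the tile, 1–2 mm from its middle and about 1° off square.

**Pots:** Three pots were present. They stand upright on the riser with centres about 51–53 mm and 49–50 mm apart, all within about 4 mm of its centre line. I left the red look-alike alone.

**Bystanders:** The wax puck reads as unmoved in the top view, and the screwdriver and other tools look unmoved in the pictures. I saw no knock to the tile or the brick.

**Disagreements:** The two views differ by about 2–3 mm in y throughout, and I averaged them. For the puck they differ by 5 mm each way, probably because the scene view's colour mask also took in the puck's side.

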